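Fetch the lighter from the blocked caddy tray

ROBOT

A 6-joint arm with a two-finger parallel gripper is mounted at the origin on the work surface. World frame = base frame: x ahead of the robot, y to its left, z up, the work surface at z = 0. Lengths are in mm, angles in rad, forces in N, time in s.
With the tool pointing down it reaches from about 275 to 775 mm from the base axis. Payload 14.6 kg.
Tool frame: the origin (TCP) lies midway between the tips of the shut fingers; the grasp point (between the pads) lies 19 mm behind it; x points along the fingers, z is the direction in which the jaws open and shut, and the axes are right-handed (so a half turn about x gives the same grasp; the last joint's range is limited). The gripper opens to 85 mm and grips with 20 to 120 N. Pads are 22 mm wide; open, the fingers measure 114 mm over their backs; the gripper's body (76 mm by 85 mm) begins 54 mm behind the grasp point. The pads swing forward as they close: fully open they stand 13 mm farther back than shut.
Start: joints at [-1.266, 0.263, -0.048, 1.259, 0, 1.415], TCP at [232.973, -470.48, 231.278] pointing down, gripper open.
Joint ranges: [-2.65, 2.65], [-0.89, 1.7], [-1.18, 1.37], [-2.13, 2.11], [-1.35, 1.29], [-3.14, 3.14]. Speed limits (rad/s): [1.89, 1.89, 2.57, 2.79, 3.14, 3.14].

INTERFACE

Orientations are given as a rotation vector (axis times angle).
In Python, from rig import status, optics, workorder gives the robot as it stands. The module is installed in compiled form; this text tells all that it offers.
- The arm moves only by the tool jog_arm, never from a script. Its arguments are lists of equal length, an entry for each row: "linear": the shift along the tool's x, y, z in units of 40 mm (1.0 is 40 mm), a list of three; "delta_rot": the turn, a rotation vector about the tool's x, y, z in rad, a list of three; "fingers": the finger opening in mm, from 0 to 85.4. A call has 1 to 10 rows; each row is the pose to reach, as a shift and turn from the pose commanded when the call began, along the tool's axes at that moment; what a row does not reach only later rows make up. A row lasts 1/12 s, in which the tool goes at most 41.7 mm and 7.16 degrees, less where a joint would pass 70% of its speed; a pose out of reach is approached as far as the arm can. A call with a gripper value outside its range is refused whole. The fingers move at their own pace and stop on an object; the grip force is fixed at half the most. Time passes only in rows, so rows that repeat a pose let the fingers close. It gives the time, the measured TCP pose, the force and the opening at its end, in the units of the state.
- status.get_state(): the state, without advancing time (a new reading comes with each control period).
- optics.snapshot(name): name is "scene" or "top"; returns a dict with "image" (400x640x3 uint8, red, green, blue), "intrinsics" (3x3 intrinsics, pixels), "view" (4x4, takes a point from world to camera coordinates). Camera axes: x right, y up, looking along -z (the intrinsics and any distortion apply to the point x, -y, -z); pixel columns grow to the right and rows downward; lengths in mm; the calibration is good to about 2 mm. A picture is of the moment at which its call begins. There is no depth.
- workorder.job_done(): hands the job in, once; it reports no verdict.
The state is a dict: "t": time; "joint_pos": joint angles; "qvel": joint speeds; "joint_efforts": joint torques, N m; "ee_pos": TCP position; "orientation": TCP orientation; "force": force on the tool from outside, world axes, zero at the start; "ft_torque": the same for the moment, N m; "gripper_width": opening from 0.0 (shut) to 1.0 (fully open).
Only numpy, scipy, OpenCV 4.12 (cv2) and the standard library are available. Lean on these libraries where they do the work, as an engineer would, in place of code of your own. Each camera call takes 0.05 s, during which the arm holds its last target.

TASK

The jar and two dreidels in front of the bamboo caddy block its tray: set all three aside on the cork mat, pull the tray out and lay the red lighter flat on the middle of the white coaster. Then push the tray fully home, and after that put the jar and both dreidels back, each exactly where it stood at the start, the jar upright. Do not tip the jar over at any time and do not shift the menorah.

Things in the scene. Friction and masses are not known exactly. Their poses are not given: they have to be found in the camera images.
- jar: small closed glass jar with a steel cap, diameter 48 mm, 55 mm high, straight-sided (grip it near its top), standing in front of the tray. Origin: centre of its underside; z up
- dreidel_big: larger wooden dreidel lying on a flat side in front of the tray: square body 38 mm wide, high and long, blunt cone at one end, thin light stem at the other, 78 mm long over all. Origin: centre of the square body's underside; z up, x along it towards the stem, y across it
- dreidel_small: smaller wooden dreidel lying on a flat side in front of the tray: square body 26 mm wide, high and long, blunt cone at one end, thin light stem at the other, 53 mm long over all. Origin: centre of the square body's underside; z up, x along it towards the stem, y across it. (A third, 32 mm, lies nearer the robot: leave it)
- lighter: red plastic lighter lying flat in the tray, seen through the caddy's slats, its length across the tray; 78 mm long, 24 mm wide, 12 mm thick, with a steel head. Origin: centre of its underside (12 mm above the work surface while in the tray); z up, x along its length towards the head, y across its width. About 61 mm behind the tray's front face; may slide a little as the tray moves
- caddy: fixed bamboo caddy, 150 mm deep (x), 250 mm wide (y), 58 mm high, slatted top, front open for the tray. Origin: under the middle of its front face, on the work surface; its -x axis points out of the front, the way the tray is pulled
- tray (a joint): tray travel in m: 0 fully home, 0.13 fully out along the caddy's -x, over the place where the jar and dreidels stand; about 1.2 N friction, stays where left. Front 210 mm wide, 8 mm thick, top 44 mm above the work surface, flush with the caddy's front at 0; inside 120 mm deep, 194 mm wide, floor 12 mm, side and rear walls' tops 30 mm above the work surface
- tray_knob (a point): grip point of the tray's wooden knob: an upright cylinder of 18 mm diameter, from 14 to 50 mm above the work surface, with its axis 30 mm out from the tray's front, held by a 10 mm stem; the point is on its axis 36 mm above the work surface. It moves with the tray
- side_mat: fixed cork mat, 160 mm (its x) by 250 mm (its y), 3 mm thick: the side area. Origin: centre of its underside, on the work surface. It may be on the left or the right
- coaster: fixed round white ceramic coaster, diameter 110 mm, 8 mm thick, on the opposite side from the mat. Origin: centre of its underside, on the work surface
- menorah: nine-branched cast aluminium menorah, 170 mm wide along its y, 171 mm high, 70 mm deep at the base, standing about 200 mm beyond the coaster. Origin: centre of its underside
Not all that is in view belongs to the job. Of the things that look like the jar, take the one that is farthest to the robot's right at the start. Leave any purple look-alike of the dreidel_small alone.

How it is judged (in metres and radians):
On the way, in this order (a step that is already met when the one before it is completed fails the run):
1. the jar and both dreidels stand released on the cork mat together (x of jar in the frame of side_mat between -0.08 and 0.08 m and y of jar in the frame of side_mat between -0.125 and 0.125 m and z of each of jar, dreidel_big, dreidel_small in the frame of side_mat below 0.01 m and linear speed of each of jar, dreidel_big, dreidel_small below 0.03 m/s and contact force between the fingers and jar below 0.1 N and x of dreidel_big in the frame of side_mat between -0.08 and 0.08 m and y of dreidel_big in the frame of side_mat between -0.125 and 0.125 m and contact force between the fingers and dreidel_big below 0.1 N and x of dreidel_small in the frame of side_mat between -0.08 and 0.08 m and y of dreidel_small in the frame of side_mat between -0.125 and 0.125 m and contact force between the fingers and dreidel_small below 0.1 N), for 0.2 s.
2. the lighter lies released on the coaster while the three still wait on the mat (all of step 1 and horizontal distance between lighter and coaster below 0.02 m and z of lighter in the frame of coaster between 0.004 and 0.013 m and angle between lighter's own z axis and vertical below 0.15 rad and linear speed of lighter below 0.03 m/s and contact force between the fingers and lighter below 0.1 N), for 0.2 s.
3. the tray is pushed fully home while the three still wait on the mat (all of step 1 and value of joint tray below 0.008 m), for 0.2 s.
At the end, for the whole second after the job is handed in: Lighter flat and released on the coaster, its centre within 20 mm of the coaster's; tray within 8 mm of fully home; jar (upright) and both dreidels released and at rest, each within 15 mm of where it stood at the start (horizontal distance between lighter and coaster below 0.02 m and z of lighter in the frame of coaster between 0.004 and 0.013 m and angle between each of lighter, jar's own z axis and vertical below 0.15 rad and linear speed of lighter below 0.03 m/s and contact force between the fingers and lighter below 0.1 N and value of joint tray below 0.008 m and distance of each of jar, dreidel_big, dreidel_small from where it was at the start of the episode below 0.015 m and linear speed of each of jar, dreidel_big, dreidel_small below 0.02 m/s and contact force between the fingers and jar below 0.1 N and contact force between the fingers and dreidel_big below 0.1 N and contact force between the fingers and dreidel_small below 0.1 N); the robot touches nothing.
It fails at once if the jar is tipped over (angle between jar's own z axis and vertical above 0.6 rad).
It fails at once if the menorah is shifted by more than 12 mm (distance of menorah from where it was at the start of the episode above 0.012 m).
It also fails if it takes over 136 s, if anything falls off the work surface, if the arm or the gripper's body presses on something with over 40 N, if the wrist force passes 120 N, or if a joint passes its speed limit or range.

## Working session

There is one attempt and no reset: what is moved stays moved. The work goes in short steps, Python scripts to look and compute and a tool call to move; the robot and the scene stay as the last step left them, time stands still between calls to the robot, and variables do not carry over. Pictures are saved under pics/ and viewed, and the job is handed in when it is done.

Besides the shell and the picture viewer there is one more tool, called by a JSON object that holds its "method" and its "body". jog_arm: Moves the arm, as the interface text tells. Its arguments: {"type":"object","properties":{"linear":{"type":"array"},"delta_rot":{"type":"array"},"fingers":{"type":"array"}},"required":["linear","delta_rot","fingers"]}

```bash
mkdir -p pics; cat > h.py <<'E'
from rig import status, optics, workorder
import numpy as np, cv2
from scipy.spatial.transform import Rotation as R
def snap(n,f=None):
    s=optics.snapshot(n)
    if f: cv2.imwrite('pics/'+f,cv2.cvtColor(s['image'],cv2.COLOR_RGB2BGR))
    return s
def ray(s,u,v):
    K=np.array(s['intrinsics']);V=np.array(s['view'])
    d=np.linalg.inv(K)@[u,v,1.]; d=np.array([d[0],-d[1],-d[2]])
    Rm=V[:3,:3];c=-Rm.T@V[:3,3]; return c,Rm.T@d
def onz(s,u,v,z):
    c,d=ray(s,u,v); return (c+d*(z-c[2])/d[2])
def proj(s,p):
    V=np.array(s['view']);q=V[:3,:3]@np.array(p,float)+V[:3,3];q=np.array(s['intrinsics'])@[q[0],-q[1],-q[2]];return q[:2]/q[2]
E
python3 - <<'E'
from h import *
np.set_printoptions(precision=3,suppress=True)
for n in ('scene','top'):
    s=snap(n,n+'0.png'); print({k:(v if k!='image' else 0) for k,v in s.items()}); print(ray(s,320,200))
print(status.get_state())
E
```

```text
{'image': 0, 'intrinsics': array([[512.221,   0.   , 321.417],
       [  0.   , 512.221, 192.508],
       [  0.   ,   0.   ,   1.   ]]), 'view': array([[   -0.767,     0.642,    -0.019,   426.057],
       [   -0.424,    -0.484,     0.765,   197.485],
       [    0.482,     0.595,     0.644, -1425.419],
       [    0.   ,     0.   ,     0.   ,     1.   ]])}
(array([1096.884,  670.266,  774.554]), array([-0.473, -0.59 , -0.655]))
{'image': 0, 'intrinsics': array([[402.375,   0.   , 314.164],
       [  0.   , 402.375, 201.899],
       [  0.   ,   0.   ,   1.   ]]), 'view': array([[   0.002,   -1.   ,    0.024,  -16.556],
       [   0.996,    0.004,    0.086, -539.217],
       [  -0.086,    0.023,    0.996, -849.89 ],
       [   0.   ,    0.   ,    0.   ,    1.   ]])}
(array([464.176,   5.615, 893.225]), array([ 0.091, -0.038, -0.995]))
{'t': 0.1, 'joint_pos': array([-1.266,  0.263, -0.049,  1.259, -0.   ,  1.416]), 'qvel': array([-0.   ,  0.   ,  0.003,  0.   , -0.001,  0.001]), 'joint_efforts': array([  0.004, -63.857,  38.506,   0.01 ,  -0.   ,   0.   ]), 'ee_pos': array([ 232.888, -470.239,  230.869]), 'orientation': array([ 0.865,  1.393, -0.864]), 'force': array([ 0.177, -0.162,  0.219]), 'ft_torque': array([0.028, 0.007, 0.004]), 'gripper_width': 0.9999944019131353}
```

View pics/scene0.png

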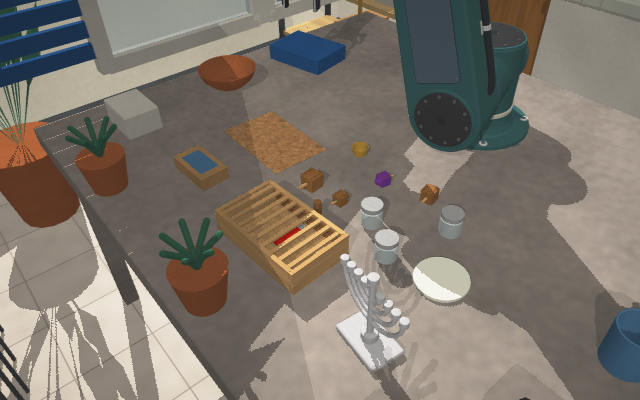

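View pics/top0.png

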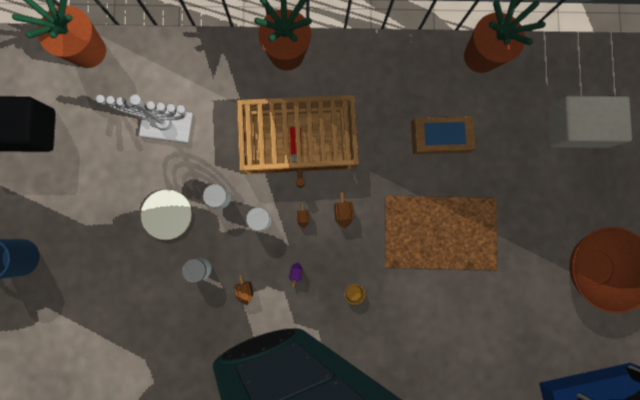

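```bash
python3 - <<'E'
import cv2
a=cv2.imread('pics/top0.png')[90:310,140:370];cv2.imwrite('pics/t0c.png',cv2.resize(a,None,fx=3.4,fy=2.7 and 3.4/1.25,interpolation=2)[:600]) if 0 else cv2.imwrite('pics/t0c.png',cv2.resize(a,None,fx=2.7,fy=2.7,interpolation=2))
b=cv2.imread('pics/scene0.png')[150:300,210:470];cv2.imwrite('pics/s0c.png',cv2.resize(b,None,fx=3,fy=3,interpolation=2))
E
```

```text
(no output)
```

View pics/t0c.png

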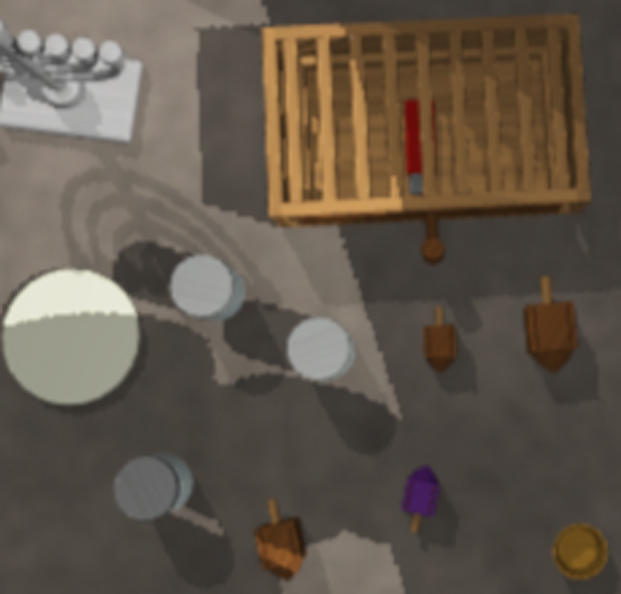

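View pics/s0c.png

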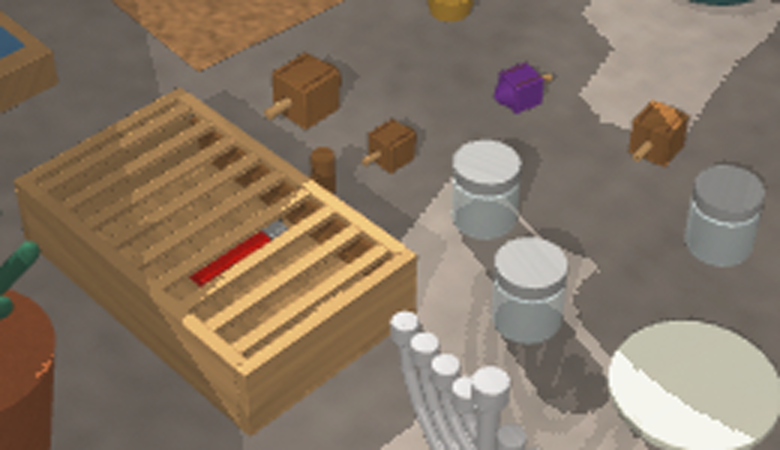

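```bash
python3 - <<'E'
from h import *
np.set_printoptions(precision=2,suppress=True)
s=snap('top'); im=s['image']; hsv=cv2.cvtColor(im,cv2.COLOR_RGB2HSV)
st=status.get_state(); print(R.from_rotvec(st['orientation']).as_matrix())
# table points
for nm,z,pts in [('caddy top corners',58,[(237,100),(354,95),(358,164),(241,171)]),('mat',3,[(385,196),(496,197),(497,269),(385,269)]),('knob',50,[(300,182)]),('redends',24,[(293,127),(294,155),(294,162)])]:
    for p in pts: print(nm,p,onz(s,*p,z))
def comp(mask,box,nm,z):
    m=np.zeros_like(mask); x0,y0,x1,y1=box; m[y0:y1,x0:x1]=mask[y0:y1,x0:x1]
    n,l,stt,c=cv2.connectedComponentsWithStats(m.astype(np.uint8))
    i=1+np.argmax(stt[1:,4]); print(nm,stt[i],c[i],onz(s,*c[i],z))
    return l==i
g=im.astype(int)
brown=(hsv[...,0]<14)&(hsv[...,1]>110)
for box,nm,z in [((290,195,316,232),'small',20),((328,190,362,235),'big',28)]:
    m=comp(brown,box,nm,z)
    for r in range(box[1],box[3]):
        xs=np.where(m[r])[0]
        if len(xs): print(r,xs.min(),xs.max(),end='; ')
    print()
grey=(hsv[...,1]<20)&(g.mean(2)>110)
comp(grey,(240,200,275,240),'jarcap',55)
white=(hsv[...,1]<60)&(g.mean(2)>120)
comp(white,(135,185,195,245),'coaster',8)
comp((g[...,0]>120)&(g[...,1]<50),(270,100,320,180),'red',24)
cv2.imwrite('pics/m.png',(grey*255).astype(np.uint8))
E
```

```text
[[-0.    0.9   0.44]
 [ 0.    0.44 -0.9 ]
 [-1.    0.   -0.  ]]
caddy top corners (237, 100) [752.45 150.35  58.  ]
caddy top corners (354, 95) [766.07 -98.51  58.  ]
caddy top corners (358, 164) [ 616.83 -106.05   58.  ]
caddy top corners (241, 171) [600.38 139.16  58.  ]
mat (385, 196) [ 554.97 -173.37    3.  ]
mat (496, 197) [ 553.92 -423.94    3.  ]
mat (497, 269) [ 393.79 -420.29    3.  ]
mat (385, 269) [ 393.64 -171.32    3.  ]
knob (300, 182) [579.01  15.95  50.  ]
redends (293, 127) [704.51  32.34  24.  ]
redends (294, 155) [642.03  29.72  24.  ]
redends (294, 162) [626.52  29.61  24.  ]
small [297 210  12  18 142] [302.79 216.94] [506.7    9.85  20.  ]
210 299 307; 211 297 308; 212 297 308; 213 297 308; 214 298 308; 215 297 308; 216 297 308; 217 297 308; 218 298 308; 219 297 308; 220 298 308; 221 299 308; 222 298 308; 223 299 307; 224 299 306; 225 300 305; 226 301 303; 227 303 303; 
big [334 202  20  23 238] [344.21 211.82] [517.68 -79.48  28.  ]
202 345 351; 203 335 352; 204 335 352; 205 334 352; 206 334 352; 207 334 352; 208 337 352; 209 337 352; 210 337 352; 211 337 352; 212 335 353; 213 336 353; 214 335 353; 215 335 353; 216 336 352; 217 335 353; 218 335 353; 219 336 352; 220 336 351; 221 337 350; 222 338 340; 223 339 340; 224 340 340; 
jarcap [246 207  26  24 469] [258.32 218.9 ] [500.57 101.99  55.  ]
coaster [ 141  185   50   54 2104] [165.18 212.35] [516.23 310.48   8.  ]
red [291 140   1   1   1] [291. 140.] [675.36  36.52  24.  ]
```

```bash
python3 - <<'E'
from h import *
np.set_printoptions(precision=2,suppress=True)
s=snap('top'); im=s['image'].copy(); c=snap('scene'); ci=c['image'].copy()
for nm,a,b,z in [('small',(303,204),(303.3,227),13),('big',(342.2,192.6),(344.4,226.6),19)]:
    A=onz(s,*a,z);B=onz(s,*b,z);d=A-B;print(nm,A,B,np.linalg.norm(d),np.arctan2(d[1],d[0]))
print(onz(s,302.7,216.3,20),onz(s,344,211.5,30))
g=im.astype(int)
m=((g.max(2)-g.min(2))<40)&(g.mean(2)>95)&(g[...,1]>g[...,2]+4)
mm=np.zeros(m.shape,np.uint8);mm[180:250,130:200]=m[180:250,130:200]
mm=cv2.morphologyEx(mm,cv2.MORPH_OPEN,np.ones((5,5)))
cn=max(cv2.findContours(mm,0,1)[0],key=cv2.contourArea);e=cv2.minEnclosingCircle(cn);print('coaster',e,cv2.contourArea(cn),onz(s,*e[0],8))
P={'jar':(500.5,102,55),'jarb':(500.5,102,0),'small':(508,10,26),'big':(518,-79,38),'knob':(579,15,50),'co':(510.5,310,8),'light':(668,32,24),'mat':(474,-297,3),'cf':(609,16.5,58)}
for k,p in P.items():
    for S,I in((s,im),(c,ci)):
        q=np.round(proj(S,p)).astype(int);cv2.circle(I,tuple(map(int,q)),1,(0,255,0),-1)
cv2.imwrite('pics/a.png',cv2.resize(ci[140:300,220:480,::-1],None,fx=3,fy=3)); cv2.imwrite('pics/b.png',cv2.resize(im[90:250,140:400,::-1],None,fx=3,fy=3))
E
```

```text
small [535.43   9.56  13.  ] [485.06   8.66  13.  ] 50.38105827166613 0.017836711565080345
big [560.36 -76.13  19.  ] [486.06 -80.66  19.  ] 74.44364520069571 0.06086340279431016
[508.08  10.05  20.  ] [518.24 -78.84  30.  ]
coaster ((157.26190185546875, 205.26190185546875), 37.166961669921875) 2791.0 [531.68 328.18   8.  ]
```

View pics/a.png

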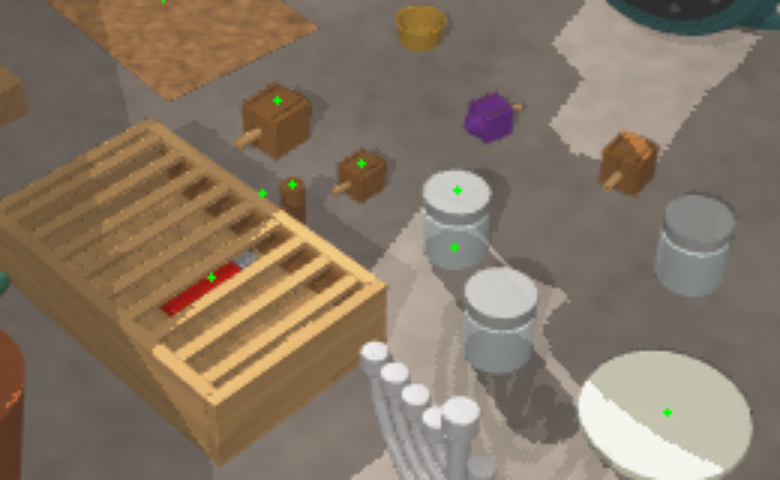

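View pics/b.png

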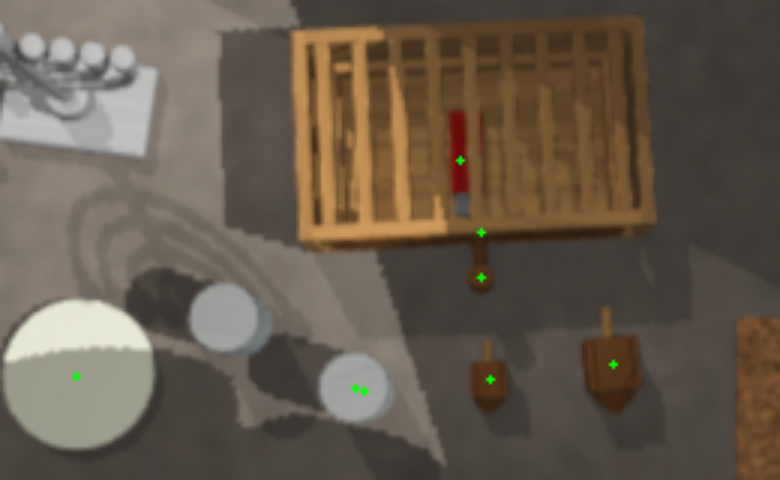

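```bash
cat > go.py <<'E'
import sys
from h import *
st=status.get_state();p=np.array(st['ee_pos']);M=R.from_rotvec(st['orientation'])
print('t %.2f'%st['t'],'p',p.round(1),'psi %.3f'%np.arctan2(M.as_matrix()[1,1],M.as_matrix()[0,1]),'F',np.round(st['force'],1),'w %.3f'%st['gripper_width'],'j',np.round(st['joint_pos'],2))
def go(x,y,z,psi=0.06):
    l=M.inv().apply(np.array([x,y,z])-p)/40
    Q=R.from_matrix(np.array([[0,np.cos(psi),np.sin(psi)],[0,np.sin(psi),-np.cos(psi)],[-1,0,0]]))
    print((x,y,z),'lin',l.round(3),'rot',(M.inv()*Q).as_rotvec().round(3), 'dist %.0f'%np.linalg.norm(l*40))
a=[float(v) for v in sys.argv[1:]]
if a: go(*a)
E
python3 go.py 500 102 130
```

```text
t 0.25 p [ 232.9 -470.4  231.1] psi 0.460 F [-0.4 -1.1  0.3] w 1.001 j [-1.27  0.26 -0.05  1.26 -0.    1.42]
(500.0, 102.0, 130.0) lin [ 2.532 12.333 -9.86 ] rot [ 0.4 -0.   0. ] dist 640
```

{"method": "jog_arm", "body": {"linear": [[2.53,12.33,-9.86],[2.53,12.33,-9.86],[2.53,12.33,-9.86],[2.53,12.33,-9.86],[2.53,12.33,-9.86],[2.53,12.33,-9.86],[2.53,12.33,-9.86],[2.53,12.33,-9.86],[2.53,12.33,-9.86],[2.53,12.33,-9.86]], "delta_rot": [[0.4,0,0],[0.4,0,0],[0.4,0,0],[0.4,0,0],[0.4,0,0],[0.4,0,0],[0.4,0,0],[0.4,0,0],[0.4,0,0],[0.4,0,0]], "fingers": [80,80,80,80,80,80,80,80,80,80]}}

```text
t: 1.08
ee_pos: [405.9, -98.7, 165.8]
orientation: [1.165, 1.236, -1.165]
force: [2.0, -0.8, 0.5]
gripper_width: 0.932
```

```bash
python3 go.py 500 102 130
```

```text
t 1.08 p [405.9 -98.7 165.8] psi 0.060 F [ 2.  -0.8  0.5] w 0.932 j [-0.43  0.11 -0.43  1.03 -0.    2.65]
(500.0, 102.0, 130.0) lin [ 0.895  2.647 -4.87 ] rot [-0.     0.    -0.001] dist 225
```

{"method": "jog_arm", "body": {"linear": [[0.9,2.65,-4.87],[0.9,2.65,-4.87],[0.9,2.65,-4.87],[0.9,2.65,-4.87],[0.9,2.65,-4.87],[0.9,2.65,-4.87],[0.9,2.65,-4.87],[0.9,2.65,-4.87],[0.9,2.65,-4.87],[0.9,2.65,-4.87]], "delta_rot": [[-1.25,0,0],[-1.25,0,0],[-1.25,0,0],[-1.25,0,0],[-1.25,0,0],[-1.25,0,0],[-1.25,0,0],[-1.25,0,0],[-1.25,0,0],[-1.25,0,0]], "fingers": [80,80,80,80,80,80,80,80,80,80]}}

```text
t: 1.92
ee_pos: [499.6, 100.3, 129.7]
orientation: [0.2, 1.562, -0.2]
force: [-0.2, -1.0, -1.2]
gripper_width: 0.939
```

```bash
python3 go.py 500 102 100 3.2016
```

```text
t 1.92 p [499.6 100.3 129.7] psi 1.317 F [-0.2 -1.  -1.2] w 0.939 j [ 0.04  0.29 -0.29  0.99 -0.    1.86]
(500.0, 102.0, 100.0) lin [ 0.743  0.043 -0.001] rot [-1.885 -0.    -0.   ] dist 30
```

{"method": "jog_arm", "body": {"linear": [[0,0.04,0],[0,0.04,0],[0,0.04,0],[0,0.04,0],[0,0.04,0],[0,0.04,0],[0,0.04,0],[0,0.04,0],[0,0.04,0],[0,0.04,0]], "delta_rot": [[-1.25,0,0],[-1.25,0,0],[-1.25,0,0],[-1.25,0,0],[-1.25,0,0],[-1.25,0,0],[-1.25,0,0],[-1.25,0,0],[-1.25,0,0],[-1.25,0,0]], "fingers": [80,80,80,80,80,80,80,80,80,80]}}

```text
t: 2.75
ee_pos: [500.1, 101.6, 129.8]
orientation: [-0.776, 1.428, 0.776]
force: [-0.1, -0.6, -0.4]
gripper_width: 0.938
```

```bash
python3 go.py 500 102 100 3.2016
```

```text
t 2.75 p [500.1 101.6 129.8] psi 2.566 F [-0.1 -0.6 -0.4] w 0.938 j [ 0.04  0.29 -0.29  0.99  0.    0.62]
(500.0, 102.0, 100.0) lin [0.746 0.007 0.007] rot [-0.636 -0.    -0.   ] dist 30
```

{"method": "jog_arm", "body": {"linear": [[0,0.01,0.01],[0,0.01,0.01],[0,0.01,0.01],[0,0.01,0.01],[0.5,0.01,0.01],[1.2,0.01,0.01],[1.9,0.01,0.01],[2.5,0.01,0.01],[2.74,0.01,0.01],[2.74,0.01,0.01]], "delta_rot": [[-0.636,0,0],[-0.636,0,0],[-0.636,0,0],[-0.636,0,0],[-0.636,0,0],[-0.636,0,0],[-0.636,0,0],[-0.636,0,0],[-0.636,0,0],[-0.636,0,0]], "fingers": [80,80,80,80,80,80,80,80,80,80]}}

```text
t: 3.58
ee_pos: [498.5, 102.1, 18.2]
orientation: [-1.247, 1.186, 1.252]
force: [0.1, -0.7, -0.4]
gripper_width: 0.934
```

```bash
python3 go.py 500 102 20 3.2016; python3 -c "
from h import *
snap('scene','g1.png')
a=cv2.imread('pics/g1.png')[100:300,280:520];cv2.imwrite('pics/g1c.png',cv2.resize(a,None,fx=2.5,fy=2.5))"
```

```text
t 3.58 p [498.5 102.1  18.2] psi -3.087 F [ 0.1 -0.7 -0.4] w 0.934 j [ 0.04  0.4  -0.47  0.7   0.   -0.01]
(500.0, 102.0, 20.0) lin [-0.046 -0.038 -0.005] rot [-0.006  0.    -0.004] dist 2
```

View pics/g1c.png

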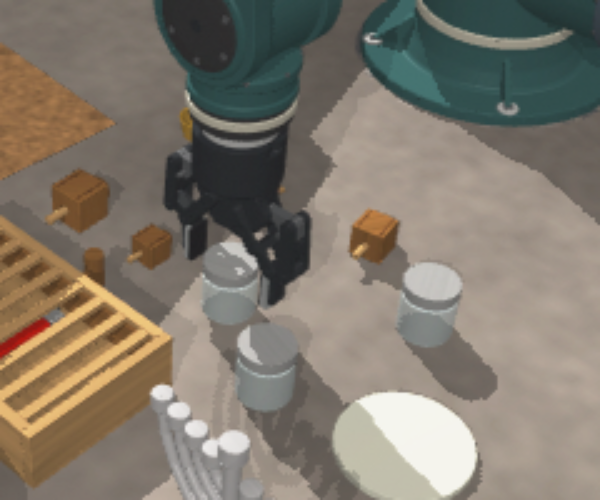

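{"method": "jog_arm", "body": {"linear": [[0,0,0],[0,0,0],[0,0,0],[0,0,0],[0,0,0],[0,0,0],[0,0,0],[0,0,0]], "delta_rot": [[0,0,0],[0,0,0],[0,0,0],[0,0,0],[0,0,0],[0,0,0],[0,0,0],[0,0,0]], "fingers": [30,30,30,30,30,30,30,30]}}

```text
t: 4.3
ee_pos: [500.7, 102.3, 21.6]
orientation: [-1.25, 1.181, 1.247]
force: [-2.0, -0.1, 10.8]
gripper_width: 0.543
```

```bash
python3 go.py 500 102 130 3.2016
```

```text
t 4.30 p [500.7 102.3  21.6] psi -3.087 F [-2.  -0.1 10.8] w 0.543 j [ 0.04  0.4  -0.47  0.7   0.   -0.01]
(500.0, 102.0, 130.0) lin [-2.71   0.013 -0.005] rot [-0.006  0.     0.002] dist 108
```

{"method": "jog_arm", "body": {"linear": [[-0.4,0,0],[-1.1,0,0],[-1.9,0,0],[-2.5,0,0],[-2.7,0,0],[-2.7,0,0]], "delta_rot": [[0,0,0],[0,0,0],[0,0,0],[0,0,0],[0,0,0],[0,0,0]], "fingers": [30,30,30,30,30,30]}}

```text
t: 4.8
ee_pos: [501.2, 102.3, 130.5]
orientation: [-1.251, 1.18, 1.246]
force: [0.5, -0.7, -1.5]
gripper_width: 0.545
```

```bash
python3 go.py 474 -380 130 3.2016
```

```text
t 4.80 p [501.2 102.3 130.5] psi -3.087 F [ 0.5 -0.7 -1.5] w 0.545 j [ 0.04  0.29 -0.29  0.98  0.   -0.01]
(474.0, -380.0, 130.0) lin [ 7.0000e-03  1.3330e+00 -1.2002e+01] rot [-0.006 -0.     0.004] dist 483
```

{"method": "jog_arm", "body": {"linear": [[0,0.04,-0.4],[0,0.11,-1.1],[0,0.22,-2.0],[0,0.33,-3.0],[0,0.44,-4.0],[0,0.55,-5.0],[0,0.67,-6.0],[0,0.78,-7.0],[0,0.89,-8.0],[0,1.0,-9.0]], "delta_rot": [[0,0,0],[0,0,0],[0,0,0],[0,0,0],[0,0,0],[0,0,0],[0,0,0],[0,0,0],[0,0,0],[0,0,0]], "fingers": [30,30,30,30,30,30,30,30,30,30]}}

```text
t: 5.63
ee_pos: [478.5, -261.2, 126.9]
orientation: [-1.248, 1.183, 1.25]
force: [0.8, 0.4, -1.4]
gripper_width: 0.547
```

```bash
python3 go.py 474 -380 130 3.2016
```

```text
t 5.63 p [ 478.5 -261.2  126.9] psi -3.088 F [ 0.8  0.4 -1.4] w 0.547 j [-0.65  0.35 -0.21  1.01  0.   -0.7 ]
(474.0, -380.0, 130.0) lin [-0.079  0.273 -2.961] rot [-0.006  0.001 -0.001] dist 119
```

{"method": "jog_arm", "body": {"linear": [[0,0.11,-1.0],[0,0.2,-1.9],[0,0.3,-2.6],[0,0.33,-2.95],[0,0.33,-3.0],[0,0.33,-3.0]], "delta_rot": [[0,0,0],[0,0,0],[0,0,0],[0,0,0],[0,0,0],[0,0,0]], "fingers": [30,30,30,30,30,30]}}

```text
t: 6.13
ee_pos: [472.5, -379.7, 127.0]
orientation: [-1.247, 1.183, 1.25]
force: [0.1, 1.0, -0.9]
gripper_width: 0.544
```

```bash
python3 go.py 474 -380 25 3.2016
```

```text
t 6.13 p [ 472.5 -379.7  127. ] psi -3.088 F [ 0.1  1.  -0.9] w 0.544 j [-0.81  0.45 -0.05  1.08  0.   -0.86]
(474.0, -380.0, 25.0) lin [ 2.551 -0.04  -0.013] rot [-0.007  0.002 -0.001] dist 102
```

{"method": "jog_arm", "body": {"linear": [[0.4,0,0],[1.1,0,0],[1.8,0,0],[2.3,0,0],[2.45,0,0],[2.53,0,0],[2.53,0,0],[2.53,0,0]], "delta_rot": [[0,0,0],[0,0,0],[0,0,0],[0,0,0],[0,0,0],[0,0,0],[0,0,0],[0,0,0]], "fingers": [30,30,30,30,30,30,30,30]}}

```text
t: 6.8
ee_pos: [473.5, -380.0, 28.3]
orientation: [-1.251, 1.183, 1.248]
force: [0.2, -0.2, -1.2]
gripper_width: 0.544
```

```bash
python3 go.py 474 -380 25 3.2016
```

```text
t 6.80 p [ 473.5 -380.    28.3] psi -3.087 F [ 0.2 -0.2 -1.2] w 0.544 j [-0.81  0.53 -0.21  0.84  0.   -0.87]
(474.0, -380.0, 25.0) lin [ 0.082 -0.012 -0.002] rot [-0.005 -0.001  0.001] dist 3
```

Still 3 mm up; go down to contact, then release.

{"method": "jog_arm", "body": {"linear": [[0.04,0,0],[0.08,0,0],[0.08,0,0],[0.08,0,0],[0.08,0,0],[0.08,0,0],[0.08,0,0],[0.08,0,0]], "delta_rot": [[0,0,0],[0,0,0],[0,0,0],[0,0,0],[0,0,0],[0,0,0],[0,0,0],[0,0,0]], "fingers": [30,30,30,44,50,60,78,78]}}

```text
t: 7.47
ee_pos: [472.8, -380.0, 23.8]
orientation: [-1.249, 1.183, 1.249]
force: [0.2, -0.8, -0.1]
gripper_width: 0.912
```

```bash
python3 go.py 474 -380 130 3.2016
```

```text
t 7.47 p [ 472.8 -380.    23.8] psi -3.087 F [ 0.2 -0.8 -0.1] w 0.912 j [-0.81  0.53 -0.21  0.83 -0.   -0.87]
(474.0, -380.0, 130.0) lin [-2.655e+00 -3.000e-02 -2.000e-03] rot [-0.006  0.    -0.   ] dist 106
```

```bash
python3 go.py 518 -79 100 3.2016;
```

```text
t 7.47 p [ 472.8 -380.    23.8] psi -3.087 F [ 0.2 -0.8 -0.1] w 0.912 j [-0.81  0.53 -0.21  0.83 -0.   -0.87]
(518.0, -79.0, 100.0) lin [-1.904 -1.536  7.452] rot [-0.006  0.    -0.   ] dist 314
```

{"method": "jog_arm", "body": {"linear": [[-0.8,0,0],[-1.8,0,0],[-2.3,-0.1,0.5],[-2.3,-0.3,1.5],[-2.3,-0.5,2.5],[-2.3,-0.7,3.5],[-2.2,-0.95,4.5],[-2.1,-1.15,5.5],[-2.0,-1.35,6.5],[-1.9,-1.5,7.2]], "delta_rot": [[0,0,0],[0,0,0],[0,0,0],[0,0,0],[0,0,0],[0,0,0],[0,0,0],[0,0,0],[0,0,0],[0,0,0]], "fingers": [70,70,70,70,70,70,70,70,70,70]}}

```text
t: 8.3
ee_pos: [516.9, -86.2, 99.8]
orientation: [-1.25, 1.182, 1.25]
force: [0.2, -0.3, 0.9]
gripper_width: 0.818
```

```bash
python3 go.py 518 -79 12 3.2016;
```

```text
t 8.30 p [516.9 -86.2  99.8] psi -3.086 F [ 0.2 -0.3  0.9] w 0.818 j [-0.32  0.34 -0.31  0.92  0.   -0.38]
(518.0, -79.0, 12.0) lin [ 2.196 -0.036  0.177] rot [-0.005  0.     0.   ] dist 88
```

{"method": "jog_arm", "body": {"linear": [[0.1,-0.04,0.21],[0.7,-0.04,0.21],[1.4,-0.04,0.21],[2.0,-0.04,0.21],[2.3,-0.04,0.21],[2.33,-0.04,0.21],[2.33,-0.04,0.21],[2.33,-0.04,0.21],[2.33,-0.04,0.21],[2.33,-0.04,0.21]], "delta_rot": [[0,0,0],[0,0,0],[0,0,0],[0,0,0],[0,0,0],[0,0,0],[0,0,0],[0,0,0],[0,0,0],[0,0,0]], "fingers": [70,70,70,70,70,70,20,20,20,20]}}

```text
t: 9.13
ee_pos: [519.1, -81.1, 7.9]
orientation: [-1.25, 1.182, 1.247]
force: [-1.9, -0.1, 7.7]
gripper_width: 0.442
```

```bash
python3 go.py 518 -79 12 3.2016;
```

```text
t 9.13 p [519.1 -81.1   7.9] psi -3.087 F [-1.9 -0.1  7.7] w 0.442 j [-0.31  0.43 -0.45  0.68 -0.   -0.36]
(518.0, -79.0, 12.0) lin [-0.102  0.025  0.053] rot [-0.006 -0.001  0.002] dist 5
```

```bash
python3 go.py 474 -214 70 3.2016;python3 go.py 474 -214 12 3.2016
```

```text
t 9.13 p [519.1 -81.1   7.9] psi -3.087 F [-1.9 -0.1  7.7] w 0.442 j [-0.31  0.43 -0.45  0.68 -0.   -0.36]
(474.0, -214.0, 70.0) lin [-1.551  1.303 -3.259] rot [-0.006 -0.001  0.002] dist 153
t 9.13 p [519.1 -81.1   7.9] psi -3.087 F [-1.9 -0.1  7.7] w 0.442 j [-0.31  0.43 -0.45  0.68 -0.   -0.36]
(474.0, -214.0, 12.0) lin [-0.101  1.306 -3.258] rot [-0.006 -0.001  0.002] dist 140
```

{"method": "jog_arm", "body": {"linear": [[0,0,0],[-0.3,0,0],[-0.9,0,0],[-1.5,0,0],[-1.6,0.1,-0.3],[-1.6,0.4,-1.0],[-1.6,0.7,-1.8],[-1.6,1.0,-2.6],[-1.6,1.2,-3.0],[-1.6,1.32,-3.24]], "delta_rot": [[0,0,0],[0,0,0],[0,0,0],[0,0,0],[0,0,0],[0,0,0],[0,0,0],[0,0,0],[0,0,0],[0,0,0]], "fingers": [20,20,20,20,20,20,20,20,20,20]}}

```text
t: 9.97
ee_pos: [471.9, -215.4, 71.0]
orientation: [-1.248, 1.184, 1.247]
force: [-0.2, 0.1, -1.0]
gripper_width: 0.435
```

```bash
python3 go.py 474 -214 11 3.2016;python3 -c "
from h import *
snap('scene','g2.png')
a=cv2.imread('pics/g2.png')[80:280,200:440];cv2.imwrite('pics/g2c.png',cv2.resize(a,None,fx=2.5,fy=2.5))"
```

```text
t 9.97 p [ 471.9 -215.4   71. ] psi -3.090 F [-0.2  0.1 -1. ] w 0.435 j [-0.59  0.36 -0.37  0.84 -0.   -0.64]
(474.0, -214.0, 11.0) lin [ 1.499 -0.054  0.032] rot [-0.008 -0.001  0.001] dist 60
```

View pics/g2c.png

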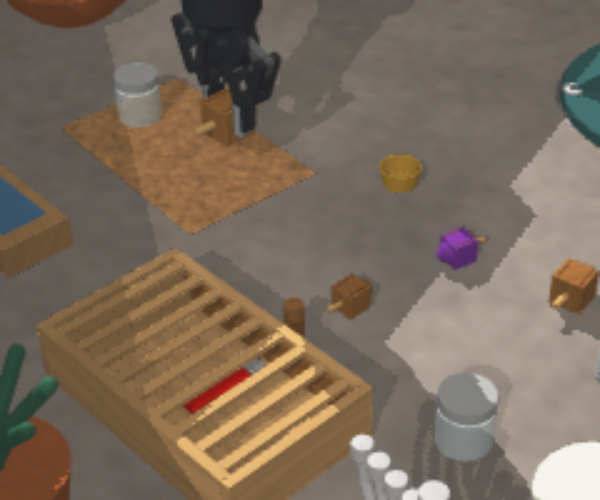

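{"method": "jog_arm", "body": {"linear": [[0.4,0,0],[1.0,0,0],[1.35,0,0],[1.48,0,0],[1.52,0,0],[1.52,0,0],[1.52,0,0],[1.52,0,0],[1.52,0,0]], "delta_rot": [[0,0,0],[0,0,0],[0,0,0],[0,0,0],[0,0,0],[0,0,0],[0,0,0],[0,0,0],[0,0,0]], "fingers": [20,20,20,20,20,20,38,50,65]}}

```text
t: 10.77
ee_pos: [473.0, -212.8, 10.2]
orientation: [-1.25, 1.183, 1.249]
force: [-0.3, -0.0, -0.4]
gripper_width: 0.709
```

```bash
python3 go.py 508 10 80 3.2016
```

```text
t 10.77 p [ 473.  -212.8   10.2] psi -3.087 F [-0.3 -0.  -0.4] w 0.709 j [-0.58  0.42 -0.46  0.68  0.   -0.63]
(508.0, 10.0, 80.0) lin [-1.746 -1.18   5.513] rot [-0.005 -0.     0.   ] dist 236
```

{"method": "jog_arm", "body": {"linear": [[-0.6,0,0],[-1.5,0,0],[-1.75,-0.2,0.8],[-1.75,-0.4,1.7],[-1.75,-0.6,2.7],[-1.75,-0.8,3.7],[-1.75,-1.0,4.6],[-1.75,-1.18,5.3],[-1.75,-1.18,5.5],[-1.75,-1.18,5.5]], "delta_rot": [[0,0,0],[0,0,0],[0,0,0],[0,0,0],[0,0,0],[0,0,0],[0,0,0],[0,0,0],[0,0,0],[0,0,0]], "fingers": [65,60,60,60,60,60,60,60,60,60]}}

```text
t: 11.6
ee_pos: [507.8, 11.3, 80.0]
orientation: [-1.251, 1.181, 1.251]
force: [-0.8, -0.1, 0.2]
gripper_width: 0.702
```

```bash
python3 go.py 508 10 5 3.2016
```

```text
t 11.60 p [507.8  11.3  80. ] psi -3.084 F [-0.8 -0.1  0.2] w 0.702 j [-0.14  0.33 -0.39  0.85  0.   -0.2 ]
(508.0, 10.0, 5.0) lin [ 1.875 -0.003 -0.032] rot [-0.003  0.     0.   ] dist 75
```

{"method": "jog_arm", "body": {"linear": [[0.4,0,-0.02],[1.0,0,-0.02],[1.6,0,-0.02],[1.82,0,-0.02],[1.88,0,-0.02],[1.88,0,-0.02],[1.88,0,-0.02],[1.88,0,-0.02],[1.88,0,-0.02],[1.88,0,-0.02]], "delta_rot": [[0,0,0],[0,0,0],[0,0,0],[0,0,0],[0,0,0],[0,0,0],[0,0,0],[0,0,0],[0,0,0],[0,0,0]], "fingers": [60,60,60,60,60,30,10,10,10,10]}}

```text
t: 12.43
ee_pos: [508.7, 8.2, 6.0]
orientation: [-1.25, 1.182, 1.247]
force: [-1.9, -1.5, 7.1]
gripper_width: 0.292
```

```bash
python3 go.py 474 -297 70 3.2016
```

```text
t 12.43 p [508.7   8.2   6. ] psi -3.087 F [-1.9 -1.5  7.1] w 0.292 j [-0.14  0.42 -0.5   0.66 -0.   -0.2 ]
(474.0, -297.0, 70.0) lin [-1.596  1.275 -7.572] rot [-0.006 -0.001  0.002] dist 314
```

{"method": "jog_arm", "body": {"linear": [[0,0,0],[-0.4,0,0],[-1.1,0,0],[-1.8,0,0],[-2.2,0.1,-0.6],[-2.3,0.3,-1.5],[-2.3,0.45,-2.5],[-2.3,0.6,-3.5],[-2.3,0.75,-4.5],[-2.3,0.95,-5.5]], "delta_rot": [[0,0,0],[0,0,0],[0,0,0],[0,0,0],[0,0,0],[0,0,0],[0,0,0],[0,0,0],[0,0,0],[0,0,0]], "fingers": [10,10,10,10,10,10,10,10,10,10]}}

```text
t: 13.27
ee_pos: [481.8, -215.4, 97.9]
orientation: [-1.251, 1.183, 1.247]
force: [0.4, 0.1, -0.8]
gripper_width: 0.294
```

{"method": "jog_arm", "body": {"linear": [[0,0.13,-0.8],[0,0.25,-1.5],[0,0.33,-1.9],[0,0.33,-2.05],[0,0.33,-2.07],[0,0.33,-2.07]], "delta_rot": [[0,0,0],[0,0,0],[0,0,0],[0,0,0],[0,0,0],[0,0,0]], "fingers": [10,10,10,10,10,10]}}

```text
t: 13.77
ee_pos: [473.3, -296.2, 97.1]
orientation: [-1.249, 1.183, 1.249]
force: [-0.8, 0.8, -0.7]
gripper_width: 0.283
```

```bash
python3 go.py 474 -297 9 3.2016
```

```text
t 13.77 p [ 473.3 -296.2   97.1] psi -3.087 F [-0.8  0.8 -0.7] w 0.283 j [-0.71  0.39 -0.23  0.95  0.   -0.76]
(474.0, -297.0, 9.0) lin [ 2.202 -0.016 -0.02 ] rot [-0.006 -0.     0.   ] dist 88
```

{"method": "jog_arm", "body": {"linear": [[0.4,0,0],[1.1,0,0],[1.8,0,0],[2.1,0,0],[2.2,0,0],[2.23,0,0],[2.23,0,0],[2.23,0,0],[2.23,0,0],[2.23,0,0]], "delta_rot": [[0,0,0],[0,0,0],[0,0,0],[0,0,0],[0,0,0],[0,0,0],[0,0,0],[0,0,0],[0,0,0],[0,0,0]], "fingers": [10,10,10,10,10,10,10,28,40,55]}}

```text
t: 14.6
ee_pos: [473.5, -296.0, 7.8]
orientation: [-1.25, 1.183, 1.249]
force: [-0.1, 0.4, 0.1]
gripper_width: 0.598
```

```bash
python3 go.py 579 15 120 3.2116
```

```text
t 14.60 p [ 473.5 -296.     7.8] psi -3.086 F [-0.1  0.4  0.1] w 0.598 j [-0.7   0.48 -0.36  0.73  0.   -0.76]
(579.0, 15.0, 120.0) lin [-2.806 -3.063  7.617] rot [-0.015 -0.     0.   ] dist 347
```

Now up and over to above the knob.

{"method": "jog_arm", "body": {"linear": [[-0.7,0,0],[-1.6,0,0],[-2.4,-0.2,0.5],[-2.8,-0.6,1.4],[-2.8,-1.0,2.3],[-2.8,-1.4,3.2],[-2.8,-1.8,4.2],[-2.8,-2.2,5.2],[-2.8,-2.6,6.2],[-2.8,-3.0,7.2]], "delta_rot": [[0,0,0],[0,0,0],[0,0,0],[0,0,0],[0,0,0],[0,0,0],[0,0,0],[0,0,0],[-0.01,0,0],[-0.01,0,0]], "fingers": [55,55,50,50,50,50,50,50,50,50]}}

```text
t: 15.43
ee_pos: [575.8, -5.5, 119.7]
orientation: [-1.257, 1.178, 1.257]
force: [0.6, -0.4, -0.2]
gripper_width: 0.587
```

```bash
python3 go.py 579 15 18 3.2116;python3 - <<'E'
from h import *
s=snap('top','k1.png');c=snap('scene','k1s.png')
im=s['image'].copy()
cv2.imwrite('pics/k1c.png',cv2.resize(im[90:290,260:510,::-1],None,fx=2.5,fy=2.5))
E
```

```text
t 15.43 p [575.8  -5.5 119.7] psi -3.077 F [ 0.6 -0.4 -0.2] w 0.587 j [-0.15  0.4  -0.15  1.02  0.   -0.22]
(579.0, 15.0, 18.0) lin [ 2.543 -0.113  0.507] rot [-0.005 -0.     0.   ] dist 104
```

View pics/k1c.png

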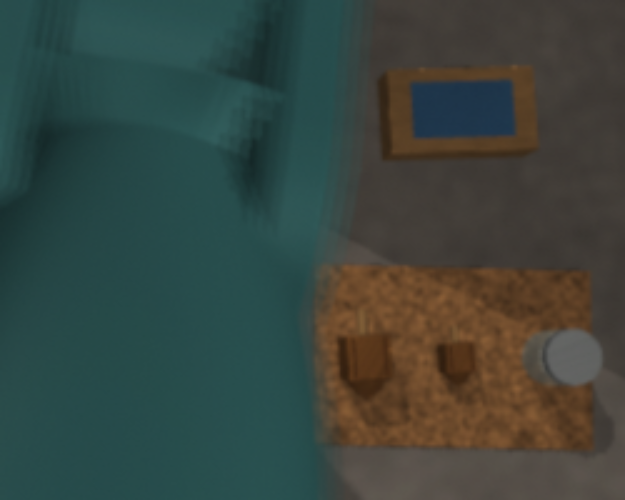

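View pics/k1s.png

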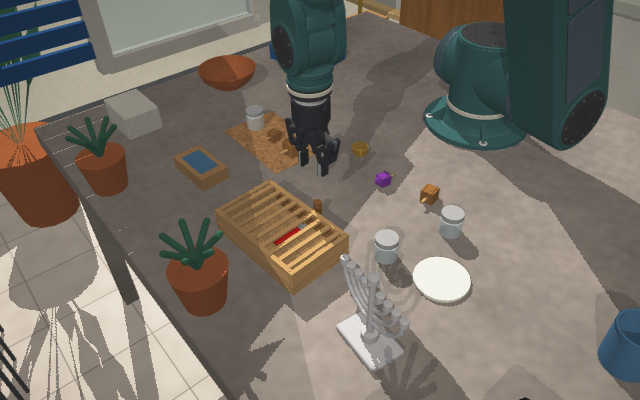

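{"method": "jog_arm", "body": {"linear": [[0,-0.07,0.42],[0.4,-0.07,0.42],[1.1,-0.07,0.42],[1.8,-0.07,0.42],[2.3,-0.07,0.42],[2.52,-0.07,0.42],[2.52,-0.07,0.42]], "delta_rot": [[0,0,0],[0,0,0],[0,0,0],[0,0,0],[0,0,0],[0,0,0],[0,0,0]], "fingers": [50,50,50,50,50,50,50]}}

```text
t: 16.12
ee_pos: [576.1, 9.0, 17.2]
orientation: [-1.255, 1.18, 1.259]
force: [-0.1, -0.8, -0.4]
gripper_width: 0.59
```

```bash
python3 go.py 579 15 18 3.2116;python3 - <<'E'
from h import *
c=snap('scene')['image']
cv2.imwrite('pics/k2.png',cv2.resize(c[120:280,230:430,::-1],None,fx=3,fy=3))
E
```

```text
t 16.12 p [576.1   9.   17.2] psi -3.077 F [-0.1 -0.8 -0.4] w 0.590 j [-0.13  0.5  -0.3   0.78 -0.   -0.19]
(579.0, 15.0, 18.0) lin [-0.021 -0.081  0.144] rot [-0.006  0.001 -0.003] dist 7
```

View pics/k2.png

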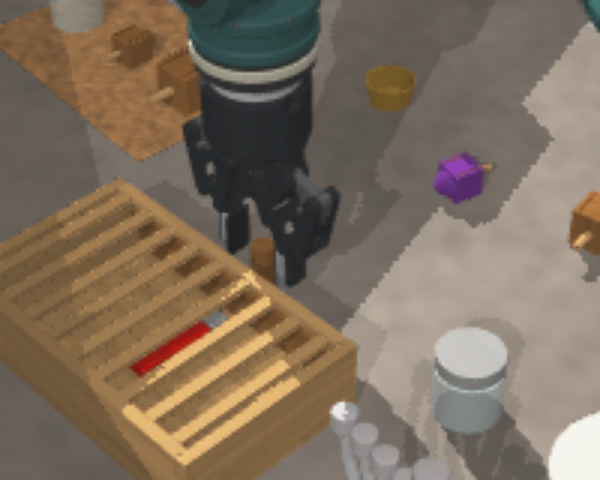

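{"method": "jog_arm", "body": {"linear": [[0,-0.07,0.14],[0,-0.07,0.14],[0,-0.07,0.14],[0,-0.07,0.14],[0,-0.07,0.14],[0,-0.07,0.14],[0,-0.07,0.14]], "delta_rot": [[0,0,0],[0,0,0],[0,0,0],[0,0,0],[0,0,0],[0,0,0],[0,0,0]], "fingers": [50,50,5,5,5,5,5]}}

```text
t: 16.75
ee_pos: [580.0, 16.8, 19.6]
orientation: [-1.255, 1.173, 1.258]
force: [-1.7, 16.0, 10.2]
gripper_width: 0.19
```

```bash
python3 go.py 579 15 18 3.2116; python3 go.py 454.3 6.3 18 3.2116
```

```text
t 16.75 p [580.   16.8  19.6] psi -3.076 F [-1.7 16.  10.2] w 0.190 j [-0.11  0.5  -0.29  0.78  0.   -0.18]
(579.0, 15.0, 18.0) lin [ 0.04   0.028 -0.043] rot [-0.004  0.004  0.002] dist 3
t 16.75 p [580.   16.8  19.6] psi -3.076 F [-1.7 16.  10.2] w 0.190 j [-0.11  0.5  -0.29  0.78  0.   -0.18]
(454.3, 6.3, 18.0) lin [ 0.035  3.153 -0.055] rot [-0.004  0.004  0.002] dist 126
```

{"method": "jog_arm", "body": {"linear": [[0,0.15,0.03],[0,0.5,0.04],[0,0.9,0.04],[0,1.3,0.04],[0,1.7,0.04],[0,2.1,0.04],[0,2.5,0.04],[0,2.9,0.04],[0,3.1,0.04],[0,3.15,0.04]], "delta_rot": [[0,0,0],[0,0,0],[0,0,0],[0,0,0],[0,0,0],[0,0,0],[0,0,0],[0,0,0],[0,0,0],[0,0,0]], "fingers": [5,5,5,5,5,5,5,5,5,5]}}

```text
t: 17.58
ee_pos: [453.1, 9.5, 19.6]
orientation: [-1.255, 1.174, 1.257]
force: [0.6, 14.2, 7.6]
gripper_width: 0.196
```

```bash
python3 go.py
```

```text
t 17.58 p [453.1   9.5  19.6] psi -3.077 F [ 0.6 14.2  7.6] w 0.196 j [-0.16  0.32 -0.61  0.64  0.   -0.23]
```

{"method": "jog_arm", "body": {"linear": [[0,0,0],[0,0,0],[0,0,0],[0,0,0],[-0.5,0,0],[-1.4,0,0],[-2.4,0.3,-0.5],[-3.0,0.8,-1.5],[-3.0,1.4,-2.5],[-3.0,2.0,-3.5]], "delta_rot": [[0,0,0],[0,0,0],[0,0,0],[0,0,0],[0,0,0],[0,0,0],[0,0,0],[0,0,0],[0,0,0],[0,0,0]], "fingers": [20,30,45,45,50,50,50,50,50,50]}}

```text
t: 18.42
ee_pos: [393.1, -118.9, 139.7]
orientation: [-1.26, 1.177, 1.255]
force: [1.1, -0.6, 0.3]
gripper_width: 0.584
```

```bash
python3 go.py;python3 - <<'E'
from h import *
c=snap('scene')['image']
cv2.imwrite('pics/l1.png',cv2.resize(c[120:320,220:500,::-1],None,fx=2.8,fy=2.8))
c=snap('top')['image']
cv2.imwrite('pics/l1t.png',c[...,::-1])
E
```

```text
t 18.42 p [ 393.1 -118.9  139.7] psi -3.076 F [ 1.1 -0.6  0.3] w 0.584 j [-0.49  0.12 -0.5   0.95 -0.   -0.56]
```

View pics/l1.png

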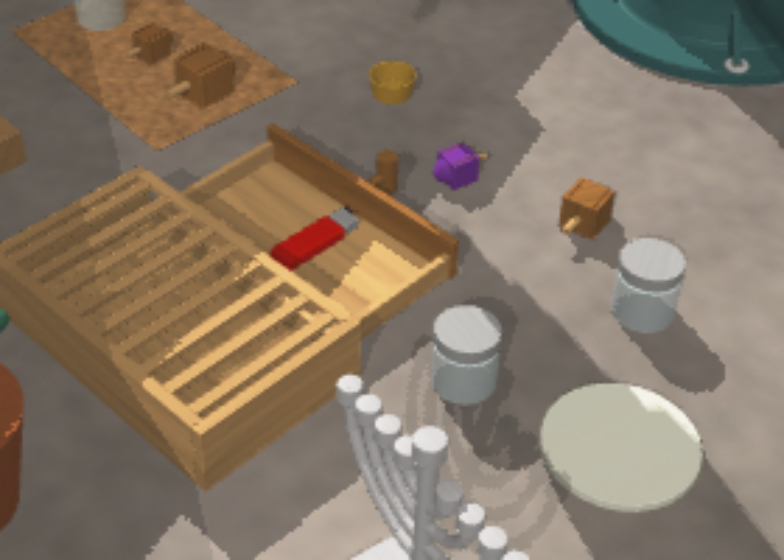

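View pics/l1t.png

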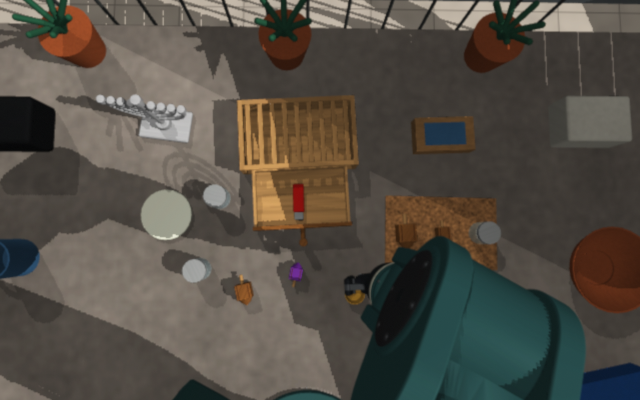

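```bash
python3 - <<'E'
from h import *
np.set_printoptions(precision=1,suppress=True)
s=snap('top');im=s['image'];g=im.astype(int)
m=(g[...,0]>90)&(g[...,1]<50)&(g[...,2]<50);m[:,:270]=0;m[:,320:]=0;m[:165]=0;m[230:]=0
ys,xs=np.where(m);print('red',xs.min(),xs.max(),ys.min(),ys.max())
r=cv2.minAreaRect(np.c_[xs,ys].astype(np.float32));print(r,[onz(s,*q,24) for q in cv2.boxPoints(r)])
hsv=cv2.cvtColor(im,cv2.COLOR_RGB2HSV)
print(hsv[205:226:2,294:305].tolist()[4:9])
w=(g.mean(2)>115)&(hsv[...,1]<50);w2=np.zeros(w.shape,np.uint8);w2[185:245,138:195]=w[185:245,138:195]
w2=cv2.morphologyEx(w2,cv2.MORPH_OPEN,np.ones((5,5)))
cn=max(cv2.findContours(w2,0,1)[0],key=cv2.contourArea);print(cv2.fitEllipse(cn),onz(s,*cv2.fitEllipse(cn)[0],8))
cv2.imwrite('pics/l2.png',cv2.resize(im[160:260,135:325,::-1],None,fx=4,fy=4))
E
```

```text
red 293 304 184 211
((298.5, 197.5), (27.0, 11.0), 90.0) [array([578.1,  31.5,  24. ]), array([578.2,   7.5,  24. ]), array([519.4,   7.3,  24. ]), array([519.3,  31. ,  24. ])]
[[[14, 70, 99], [15, 10, 98], [20, 8, 99], [15, 5, 98], [0, 5, 97], [15, 5, 96], [30, 3, 96], [15, 5, 95], [17, 25, 91], [15, 92, 91], [16, 139, 101]], [[17, 65, 98], [30, 5, 98], [60, 5, 100], [60, 5, 100], [90, 3, 99], [75, 5, 100], [75, 5, 100], [60, 3, 98], [15, 11, 92], [14, 70, 91], [16, 136, 105]], [[16, 81, 107], [30, 8, 101], [45, 5, 103], [60, 5, 103], [60, 3, 102], [60, 3, 102], [60, 3, 102], [60, 3, 101], [30, 5, 93], [15, 62, 90], [16, 135, 106]], [[16, 117, 116], [16, 71, 101], [17, 46, 88], [16, 40, 83], [17, 24, 73], [20, 12, 65], [20, 12, 64], [30, 12, 63], [16, 42, 66], [15, 114, 83], [16, 142, 104]], [[16, 144, 131], [16, 143, 123], [16, 145, 109], [16, 141, 105], [16, 143, 100], [16, 144, 94], [16, 141, 94], [15, 144, 94], [16, 145, 97], [15, 145, 104], [16, 146, 105]]]
((165.59405517578125, 214.7052764892578), (48.55992889404297, 50.16896057128906), 39.363616943359375) [511.1 309.4   8. ]
```

View pics/l2.png

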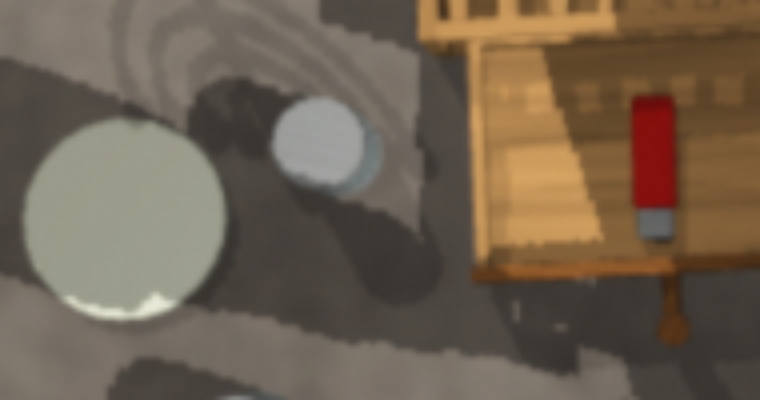

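```bash
python3 go.py 540 19 90 3.18
```

```text
t 18.57 p [ 392.  -119.9  138.3] psi -3.083 F [-0.3  0.2 -0.1] w 0.589 j [-0.5   0.12 -0.5   0.95 -0.   -0.55]
(540.0, 19.0, 90.0) lin [ 1.208 -3.896  3.25 ] rot [ 0.02  -0.001  0.   ] dist 209
```

{"method": "jog_arm", "body": {"linear": [[0,-0.6,0.5],[0,-1.3,1.1],[0.2,-2.0,1.7],[0.4,-2.7,2.3],[0.7,-3.3,2.8],[1.0,-3.7,3.1],[1.2,-3.88,3.23],[1.2,-3.88,3.23],[1.2,-3.88,3.23]], "delta_rot": [[0.02,0,0],[0.02,0,0],[0.02,0,0],[0.02,0,0],[0.02,0,0],[0.02,0,0],[0.02,0,0],[0.02,0,0],[0.02,0,0]], "fingers": [50,50,50,50,50,50,50,50,50]}}

```text
t: 19.32
ee_pos: [538.7, 22.0, 89.6]
orientation: [-1.242, 1.189, 1.244]
force: [0.4, -0.5, 0.3]
gripper_width: 0.585
```

```bash
python3 go.py 540 19 15 3.18
```

```text
t 19.32 p [538.7  22.   89.6] psi -3.096 F [ 0.4 -0.5  0.3] w 0.585 j [-0.11  0.37 -0.29  0.91 -0.   -0.16]
(540.0, 19.0, 15.0) lin [ 1.865 -0.033 -0.076] rot [ 0.007  0.    -0.002] dist 75
```

{"method": "jog_arm", "body": {"linear": [[0.3,-0.03,-0.07],[0.8,-0.03,-0.07],[1.3,-0.03,-0.07],[1.7,-0.03,-0.07],[1.82,-0.03,-0.07],[1.85,-0.03,-0.07],[1.85,-0.03,-0.07]], "delta_rot": [[0,0,0],[0,0,0],[0,0,0],[0,0,0],[0,0,0],[0,0,0],[0,0,0]], "fingers": [50,50,50,50,50,50,50]}}

```text
t: 19.9
ee_pos: [540.7, 18.3, 16.9]
orientation: [-1.242, 1.188, 1.241]
force: [0.6, 0.1, 0.7]
gripper_width: 0.586
```

```bash
python3 go.py 540 19 15 3.18;python3 - <<'E'
from h import *
c=snap('scene')['image']
cv2.imwrite('pics/l3.png',cv2.resize(c[120:280,250:430,::-1],None,fx=3.3,fy=3.3))
E
```

```text
t 19.90 p [540.7  18.3  16.9] psi -3.098 F [0.6 0.1 0.7] w 0.586 j [-0.12  0.45 -0.4   0.73 -0.   -0.16]
(540.0, 19.0, 15.0) lin [0.047 0.016 0.019] rot [ 0.005 -0.     0.   ] dist 2
```

View pics/l3.png

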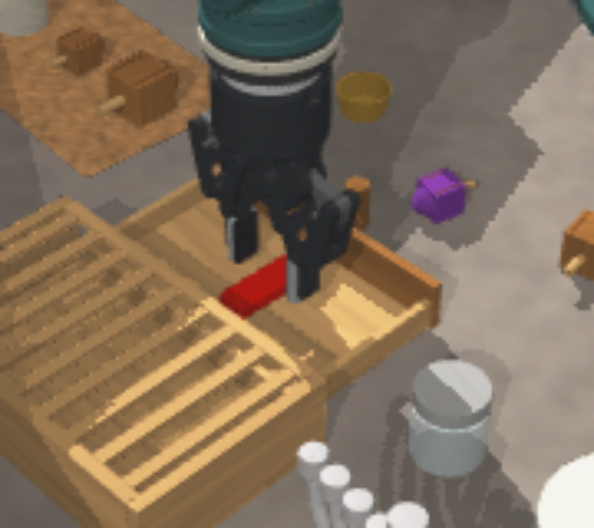

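{"method": "jog_arm", "body": {"linear": [[0.06,0,0.02],[0.06,0,0.02],[0.06,0,0.02],[0.06,0,0.02],[0.06,0,0.02],[0.06,0,0.02],[0.06,0,0.02],[0.06,0,0.02]], "delta_rot": [[0,0,0],[0,0,0],[0,0,0],[0,0,0],[0,0,0],[0,0,0],[0,0,0],[0,0,0]], "fingers": [50,30,10,10,10,10,10,10]}}

```text
t: 20.62
ee_pos: [541.2, 19.5, 14.3]
orientation: [-1.242, 1.187, 1.241]
force: [-1.3, 1.0, 6.6]
gripper_width: 0.26
```

```bash
python3 go.py 511 309.4 120 3.2
```

```text
t 20.62 p [541.2  19.5  14.3] psi -3.097 F [-1.3  1.   6.6] w 0.260 j [-0.11  0.45 -0.4   0.72  0.   -0.16]
(511.0, 309.4, 120.0) lin [-2.644  0.429  7.272] rot [-0.014 -0.     0.001] dist 310
```

{"method": "jog_arm", "body": {"linear": [[-0.3,0,0],[-0.9,0,0],[-1.7,0,0],[-2.4,0,0.2],[-2.65,0.03,0.7],[-2.65,0.1,1.5],[-2.65,0.15,2.4],[-2.65,0.2,3.4],[-2.65,0.26,4.4],[-2.65,0.32,5.4]], "delta_rot": [[0,0,0],[0,0,0],[0,0,0],[0,0,0],[0,0,0],[0,0,0],[0,0,0],[0,0,0],[0,0,0],[0,0,0]], "fingers": [10,10,10,10,10,10,10,10,10,10]}}

```text
t: 21.45
ee_pos: [517.9, 236.6, 120.0]
orientation: [-1.242, 1.188, 1.241]
force: [1.3, 0.0, -0.8]
gripper_width: 0.257
```

{"method": "jog_arm", "body": {"linear": [[0,0.05,0.8],[0,0.09,1.5],[0,0.11,1.82],[0,0.11,1.87],[0,0.11,1.87],[0,0.11,1.87]], "delta_rot": [[0,0,0],[0,0,0],[0,0,0],[0,0,0],[0,0,0],[0,0,0]], "fingers": [10,10,10,10,10,10]}}

```text
t: 21.95
ee_pos: [510.8, 308.3, 119.7]
orientation: [-1.241, 1.189, 1.241]
force: [-0.4, -0.3, 0.5]
gripper_width: 0.256
```

```bash
python3 go.py 512 309.4 11 3.187;python3 - <<'E'
from h import *
c=snap('scene')['image']
cv2.imwrite('pics/l4.png',cv2.resize(c[120:340,300:540,::-1],None,fx=2.6,fy=2.6))
E
```

```text
t 21.95 p [510.8 308.3 119.7] psi -3.098 F [-0.4 -0.3  0.5] w 0.256 j [ 0.41  0.44 -0.09  1.04 -0.    0.36]
(512.0, 309.4, 11.0) lin [ 2.717 -0.032  0.026] rot [-0.002 -0.    -0.   ] dist 109
```

View pics/l4.png

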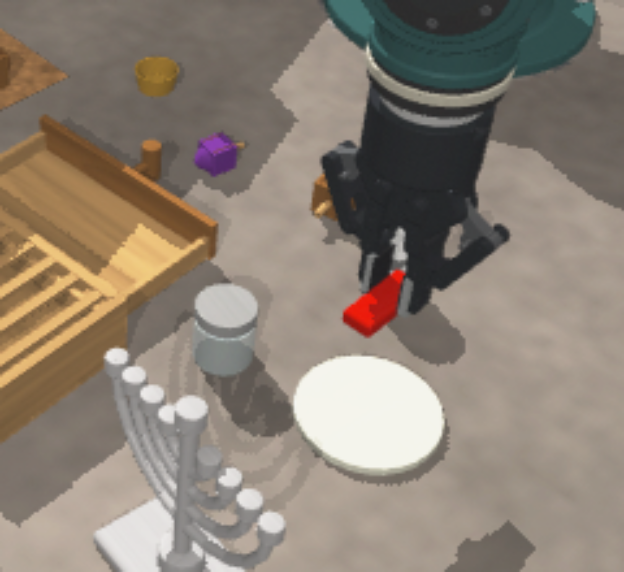

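{"method": "jog_arm", "body": {"linear": [[0.4,-0.03,0.02],[1.1,-0.03,0.02],[1.8,-0.03,0.02],[2.4,-0.03,0.02],[2.6,-0.03,0.02],[2.66,-0.03,0.02],[2.7,-0.03,0.02],[2.7,-0.03,0.02]], "delta_rot": [[0,0,0],[0,0,0],[0,0,0],[0,0,0],[0,0,0],[0,0,0],[0,0,0],[0,0,0]], "fingers": [10,10,10,10,10,10,10,10]}}

```text
t: 22.67
ee_pos: [512.6, 310.0, 12.8]
orientation: [-1.242, 1.187, 1.241]
force: [1.1, 0.6, -0.5]
gripper_width: 0.256
```

```bash
python3 go.py 512 309.4 10.5 3.187
```

```text
t 22.67 p [512.6 310.   12.8] psi -3.098 F [ 1.1  0.6 -0.5] w 0.256 j [ 0.41  0.53 -0.25  0.79 -0.    0.36]
(512.0, 309.4, 10.5) lin [ 0.056  0.016 -0.015] rot [-0.002  0.001  0.001] dist 2
```

{"method": "jog_arm", "body": {"linear": [[0.04,0,0],[0.06,0,0],[0.06,0,0],[0.06,0,0],[0.06,0,0],[0.06,0,0],[-0.4,0,0],[-1.2,0,0],[-2.1,0,0],[-3.0,0,0]], "delta_rot": [[0,0,0],[0,0,0],[0,0,0],[0,0,0],[0,0,0],[0,0,0],[0,0,0],[0,0,0],[0,0,0],[0,0,0]], "fingers": [10,10,26,32,40,45,45,45,45,45]}}

```text
t: 23.5
ee_pos: [511.2, 309.9, 133.0]
orientation: [-1.242, 1.189, 1.242]
force: [0.2, 0.9, -0.1]
gripper_width: 0.527
```

```bash
python3 go.py 453.1 9.5 120 3.2066;python3 - <<'E'
from h import *
c=snap('scene')['image']
cv2.imwrite('pics/l5.png',cv2.resize(c[120:340,300:540,::-1],None,fx=2.6,fy=2.6))
E
```

```text
t 23.50 p [511.2 309.9 133. ] psi -3.097 F [ 0.2  0.9 -0.1] w 0.527 j [ 0.41  0.43 -0.06  1.08 -0.    0.36]
(453.1, 9.5, 120.0) lin [ 0.328  1.784 -7.438] rot [-0.021 -0.    -0.001] dist 306
```

View pics/l5.png

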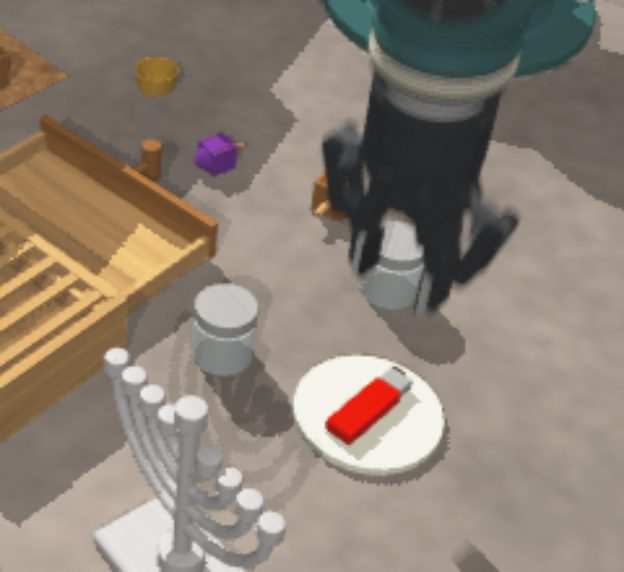

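{"method": "jog_arm", "body": {"linear": [[0,0.1,-0.4],[0,0.3,-1.2],[0,0.5,-2.1],[0,0.75,-3.1],[0.1,1.0,-4.1],[0.2,1.2,-5.1],[0.3,1.45,-6.1],[0.33,1.65,-6.9],[0.33,1.77,-7.35],[0.33,1.78,-7.41]], "delta_rot": [[0,0,0],[0,0,0],[-0.02,0,0],[-0.02,0,0],[-0.02,0,0],[-0.02,0,0],[-0.02,0,0],[-0.02,0,0],[-0.02,0,0],[-0.02,0,0]], "fingers": [45,45,45,45,45,45,45,45,45,45]}}

```text
t: 24.38
ee_pos: [453.0, 8.2, 118.5]
orientation: [-1.254, 1.18, 1.254]
force: [0.8, 0.2, 0.7]
gripper_width: 0.529
```

```bash
python3 go.py 453 10.5 18 3.2066
```

```text
t 24.38 p [453.    8.2 118.5] psi -3.081 F [0.8 0.2 0.7] w 0.529 j [-0.16  0.21 -0.44  0.92 -0.   -0.22]
(453.0, 10.5, 18.0) lin [ 2.513 -0.003  0.059] rot [-0.004 -0.001 -0.   ] dist 101
```

{"method": "jog_arm", "body": {"linear": [[0.3,0,0.06],[1.0,0,0.06],[1.7,0,0.06],[2.3,0,0.06],[2.48,0,0.06],[2.5,0,0.06],[2.5,0,0.06],[2.5,0,0.06],[2.5,0,0.06],[2.5,0,0.06]], "delta_rot": [[0,0,0],[0,0,0],[0,0,0],[0,0,0],[0,0,0],[0,0,0],[0,0,0],[0,0,0],[0,0,0],[0,0,0]], "fingers": [45,45,45,45,45,45,10,5,5,5]}}

```text
t: 25.22
ee_pos: [455.6, 10.0, 20.1]
orientation: [-1.263, 1.183, 1.249]
force: [1.4, -28.5, -2.9]
gripper_width: 0.194
```

```bash
python3 go.py 580 16.8 18.5 3.2066
```

```text
t 25.22 p [455.6  10.   20.1] psi -3.079 F [  1.4 -28.5  -2.9] w 0.194 j [-0.15  0.32 -0.61  0.64 -0.01 -0.21]
(580.0, 16.8, 18.5) lin [ 0.049 -3.115 -0.023] rot [-0.003 -0.008  0.003] dist 125
```

{"method": "jog_arm", "body": {"linear": [[0,-0.1,-0.04],[0,-0.4,-0.05],[0,-0.8,-0.05],[0,-1.2,-0.05],[0,-1.6,-0.05],[0,-2.0,-0.05],[0,-2.4,-0.05],[0,-2.8,-0.05],[0,-3.0,-0.05],[0,-3.08,-0.05]], "delta_rot": [[0,0,0],[0,0,0],[0,0,0],[0,0,0],[0,0,0],[0,0,0],[0,0,0],[0,0,0],[0,0,0],[0,0,0]], "fingers": [5,5,5,5,5,5,5,5,5,5]}}

```text
t: 26.05
ee_pos: [579.3, 16.9, 20.1]
orientation: [-1.26, 1.18, 1.251]
force: [-0.3, -18.2, 2.7]
gripper_width: 0.194
```

```bash
python3 go.py 580 16.8 18.5 3.2066
```

```text
t 26.05 p [579.3  16.9  20.1] psi -3.079 F [ -0.3 -18.2   2.7] w 0.194 j [-0.11  0.49 -0.29  0.78 -0.   -0.17]
(580.0, 16.8, 18.5) lin [ 0.04  -0.018 -0.005] rot [-0.002 -0.005  0.003] dist 2
```

{"method": "jog_arm", "body": {"linear": [[0,-0.03,0],[0,-0.06,-0.02],[0,-0.08,-0.02],[0,-0.08,-0.02]], "delta_rot": [[0,0,0],[0,0,0],[0,0,0],[0,0,0]], "fingers": [5,5,5,5]}}

```text
t: 26.38
ee_pos: [581.2, 17.0, 20.1]
orientation: [-1.259, 1.18, 1.252]
force: [1.1, -12.2, -1.0]
gripper_width: 0.189
```

```bash
python3 go.py 580 16.8 18.5 3.2066
```

```text
t 26.38 p [581.2  17.   20.1] psi -3.079 F [  1.1 -12.2  -1. ] w 0.189 j [-0.11  0.5  -0.29  0.78 -0.   -0.17]
(580.0, 16.8, 18.5) lin [ 0.041  0.029 -0.003] rot [-0.002 -0.003  0.002] dist 2
```

{"method": "jog_arm", "body": {"linear": [[0,-0.04,0],[0,-0.08,0],[0,-0.1,0],[0,-0.1,0],[0,-0.1,0]], "delta_rot": [[0,0,0],[0,0,0],[0,0,0],[0,0,0],[0,0,0]], "fingers": [5,5,5,5,5]}}

```text
t: 26.8
ee_pos: [581.5, 17.0, 20.0]
orientation: [-1.257, 1.185, 1.256]
force: [-20.3, -15.2, 16.9]
gripper_width: 0.189
```

```bash
python3 go.py 580 16.8 18.5 3.2066;python3 - <<'E'
from h import *
c=snap('scene')['image']
cv2.imwrite('pics/p1.png',cv2.resize(c[140:300,220:420,::-1],None,fx=3.3,fy=3.3))
E
```

```text
t 26.80 p [581.5  17.   20. ] psi -3.079 F [-20.3 -15.2  16.9] w 0.189 j [-0.11  0.5  -0.28  0.79 -0.   -0.17]
(580.0, 16.8, 18.5) lin [ 0.037  0.037 -0.004] rot [-0.002 -0.004 -0.004] dist 2
```

View pics/p1.png

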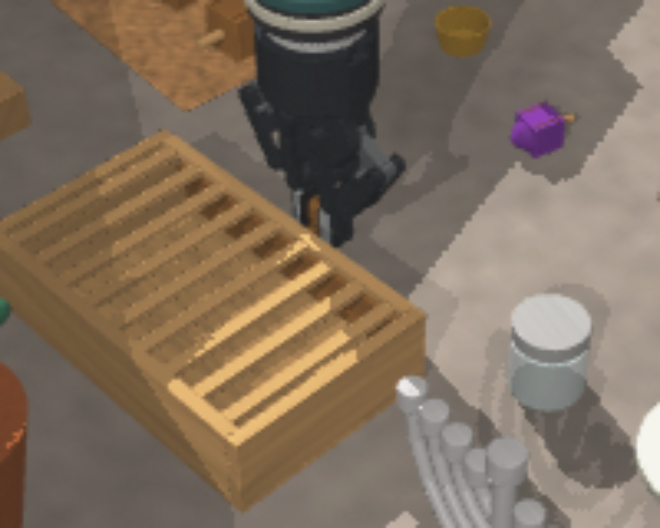

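{"method": "jog_arm", "body": {"linear": [[0,0.08,0],[0,0.09,0],[0,0.09,0],[0,0.09,0],[0,0.09,0],[0,0.09,0],[-0.4,0.09,0],[-1.2,0.09,0],[-2.1,0.09,0],[-2.6,0.09,0]], "delta_rot": [[0,0,0],[0,0,0],[0,0,0],[0,0,0],[0,0,0],[0,0,0],[0,0,0],[0,0,0],[0,0,0],[0,0,0]], "fingers": [5,15,25,35,45,50,50,50,50,50]}}

```text
t: 27.68
ee_pos: [581.2, 18.7, 126.0]
orientation: [-1.258, 1.176, 1.254]
force: [1.2, 0.2, 0.4]
gripper_width: 0.584
```

```bash
python3 go.py 473.5 -296 90 3.196
```

```text
t 27.68 p [581.2  18.7 126. ] psi -3.077 F [1.2 0.2 0.4] w 0.584 j [-0.11  0.41 -0.12  1.04  0.   -0.17]
(473.5, -296.0, 90.0) lin [ 0.894  3.196 -7.679] rot [ 0.01  -0.     0.003] dist 335
```

{"method": "jog_arm", "body": {"linear": [[0,0.2,-0.5],[0,0.55,-1.3],[0,0.95,-2.2],[0,1.3,-3.1],[0,1.7,-4.0],[0,2.1,-4.9],[0.2,2.45,-5.8],[0.4,2.8,-6.7],[0.7,3.1,-7.4],[0.9,3.19,-7.67]], "delta_rot": [[0,0,0],[0,0,0],[0.01,0,0],[0.01,0,0],[0.01,0,0],[0.01,0,0],[0.01,0,0],[0.01,0,0],[0.01,0,0],[0.01,0,0]], "fingers": [50,50,50,50,50,50,50,50,50,50]}}

```text
t: 28.52
ee_pos: [471.4, -299.1, 85.9]
orientation: [-1.248, 1.185, 1.247]
force: [-0.3, 0.1, -0.0]
gripper_width: 0.585
```

```bash
python3 go.py;  python3 - <<'E'
from h import *
c=snap('scene')['image']
cv2.imwrite('pics/r1.png',cv2.resize(c[80:280,200:440,::-1],None,fx=2.8,fy=2.8))
c=snap('top')['image']
cv2.imwrite('pics/r1t.png',c[...,::-1])
E
python3 go.py 473.5 -296 7.5 3.196
```

```text
t 28.52 p [ 471.4 -299.1   85.9] psi -3.090 F [-0.3  0.1 -0. ] w 0.585 j [-0.71  0.4  -0.25  0.92 -0.   -0.76]
t 28.62 p [ 471.8 -296.9   85.4] psi -3.090 F [-1.  -0.   1.3] w 0.583 j [-0.71  0.4  -0.25  0.92  0.   -0.76]
(473.5, -296.0, 7.5) lin [ 1.947 -0.047  0.018] rot [-0.003  0.001 -0.001] dist 78
```

View pics/r1.png

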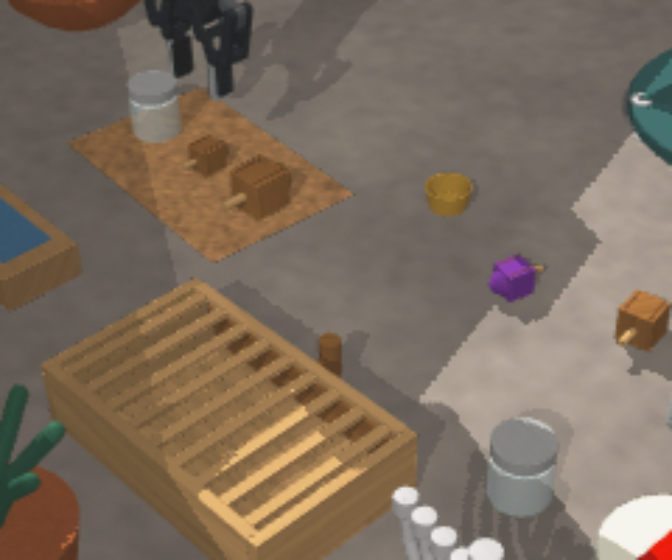

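View pics/r1t.png

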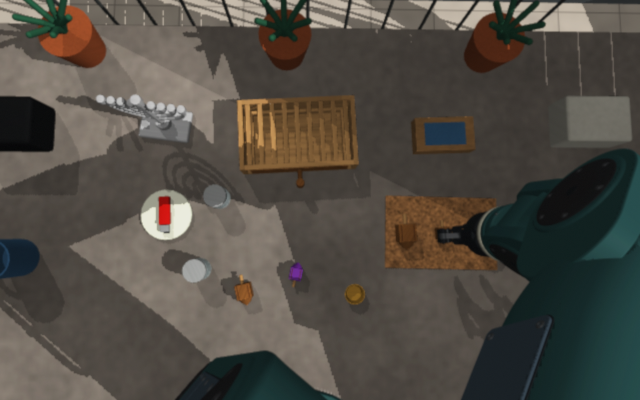

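{"method": "jog_arm", "body": {"linear": [[0.4,-0.04,0.01],[1.0,-0.04,0.01],[1.6,-0.04,0.01],[1.87,-0.04,0.01],[1.93,-0.04,0.01],[1.93,-0.04,0.01],[1.93,-0.04,0.01],[1.93,-0.04,0.01],[1.93,-0.04,0.01],[1.93,-0.04,0.01]], "delta_rot": [[0,0,0],[0,0,0],[0,0,0],[0,0,0],[0,0,0],[0,0,0],[0,0,0],[0,0,0],[0,0,0],[0,0,0]], "fingers": [50,50,50,50,50,50,10,10,10,10]}}

```text
t: 29.45
ee_pos: [475.1, -295.4, 10.7]
orientation: [-1.251, 1.182, 1.247]
force: [1.0, 2.5, 7.9]
gripper_width: 0.289
```

```bash
python3 go.py 508.7 9 80 3.196
```

```text
t 29.45 p [ 475.1 -295.4   10.7] psi -3.087 F [1.  2.5 7.9] w 0.289 j [-0.7   0.48 -0.36  0.73  0.   -0.76]
(508.7, 9.0, 80.0) lin [-1.739 -1.256  7.552] rot [ 0.    -0.001  0.002] dist 314
```

{"method": "jog_arm", "body": {"linear": [[0,0,0],[-0.4,0,0],[-1.1,0,0],[-1.8,0,0.1],[-2.1,-0.1,0.6],[-2.1,-0.25,1.5],[-2.1,-0.4,2.5],[-2.1,-0.6,3.5],[-2.1,-0.75,4.5],[-2.1,-0.9,5.5]], "delta_rot": [[0,0,0],[0,0,0],[0,0,0],[0,0,0],[0,0,0],[0,0,0],[0,0,0],[0,0,0],[0,0,0],[0,0,0]], "fingers": [10,10,10,10,10,10,10,10,10,10]}}

```text
t: 30.28
ee_pos: [498.5, -71.9, 94.3]
orientation: [-1.25, 1.182, 1.247]
force: [1.5, -0.1, -0.8]
gripper_width: 0.288
```

{"method": "jog_arm", "body": {"linear": [[0,-0.15,0.8],[0.1,-0.27,1.5],[0.3,-0.35,1.95],[0.35,-0.37,2.06],[0.35,-0.37,2.06],[0.35,-0.37,2.06]], "delta_rot": [[0,0,0],[0,0,0],[0,0,0],[0,0,0],[0,0,0],[0,0,0]], "fingers": [10,10,10,10,10,10]}}

```text
t: 30.78
ee_pos: [508.8, 9.0, 79.8]
orientation: [-1.25, 1.183, 1.249]
force: [0.0, 0.5, 0.1]
gripper_width: 0.291
```

```bash
python3 go.py 509.7 9.5 8 3.196
```

```text
t 30.78 p [508.8   9.   79.8] psi -3.087 F [0.  0.5 0.1] w 0.291 j [-0.14  0.33 -0.38  0.85 -0.   -0.2 ]
(509.7, 9.5, 8.0) lin [ 1.795 -0.022  0.013] rot [ 0.    -0.     0.001] dist 72
```

{"method": "jog_arm", "body": {"linear": [[0.4,-0.02,0.02],[1.0,-0.02,0.02],[1.5,-0.02,0.02],[1.74,-0.02,0.02],[1.8,-0.02,0.02],[1.83,-0.02,0.02],[1.83,-0.02,0.02],[1.83,-0.02,0.02]], "delta_rot": [[0,0,0],[0,0,0],[0,0,0],[0,0,0],[0,0,0],[0,0,0],[0,0,0],[0,0,0]], "fingers": [10,10,10,10,10,10,10,10]}}

```text
t: 31.45
ee_pos: [509.8, 9.1, 6.9]
orientation: [-1.249, 1.183, 1.247]
force: [0.1, -0.3, 0.1]
gripper_width: 0.291
```

```bash
python3 go.py 509.7 9.5 8 3.196
```

```text
t 31.45 p [509.8   9.1   6.9] psi -3.089 F [ 0.1 -0.3  0.1] w 0.291 j [-0.14  0.42 -0.49  0.66 -0.   -0.19]
(509.7, 9.5, 8.0) lin [-0.029  0.003  0.011] rot [-0.002 -0.     0.001] dist 1
```

{"method": "jog_arm", "body": {"linear": [[0.02,0,0],[0.02,0,0],[0.02,0,0],[0.02,0,0],[0.02,0,0],[0.02,0,0],[-0.4,0,0],[-1.2,0,0],[-2.0,0,0],[-2.2,0,0]], "delta_rot": [[0,0,0],[0,0,0],[0,0,0],[0,0,0],[0,0,0],[0,0,0],[0,0,0],[0,0,0],[0,0,0],[0,0,0]], "fingers": [10,28,34,40,50,60,60,60,60,60]}}

```text
t: 32.28
ee_pos: [511.0, 10.1, 98.0]
orientation: [-1.252, 1.18, 1.245]
force: [1.2, 0.1, 0.8]
gripper_width: 0.706
```

```bash
python3 go.py 473 -212.8 70 3.196
```

```text
t 32.28 p [511.   10.1  98. ] psi -3.087 F [1.2 0.1 0.8] w 0.706 j [-0.14  0.32 -0.35  0.9  -0.   -0.19]
(473.0, -212.8, 70.0) lin [ 0.7    1.254 -5.511] rot [-0.    -0.001  0.005] dist 228
```

{"method": "jog_arm", "body": {"linear": [[0,0.1,-0.5],[0,0.3,-1.3],[0,0.5,-2.2],[0,0.7,-3.1],[0.2,0.9,-4.0],[0.4,1.1,-4.8],[0.6,1.23,-5.35],[0.7,1.24,-5.48],[0.7,1.24,-5.5],[0.7,1.24,-5.5]], "delta_rot": [[0,0,0],[0,0,0],[0,0,0],[0,0,0],[0,0,0],[0,0,0],[0,0,0],[0,0,0],[0,0,0],[0,0,0]], "fingers": [65,65,65,65,65,65,65,65,65,65]}}

```text
t: 33.12
ee_pos: [471.6, -211.6, 65.8]
orientation: [-1.248, 1.183, 1.249]
force: [-0.6, 0.4, -0.5]
gripper_width: 0.756
```

```bash
python3 go.py 473 -212.8 10 3.196
```

```text
t 33.12 p [ 471.6 -211.6   65.8] psi -3.088 F [-0.6  0.4 -0.5] w 0.756 j [-0.58  0.36 -0.39  0.83  0.   -0.63]
(473.0, -212.8, 10.0) lin [ 1.395 -0.034 -0.032] rot [-0.001  0.001 -0.001] dist 56
```

{"method": "jog_arm", "body": {"linear": [[0.3,-0.03,-0.03],[0.8,-0.03,-0.03],[1.2,-0.03,-0.03],[1.36,-0.03,-0.03],[1.39,-0.03,-0.03],[1.39,-0.03,-0.03],[1.39,-0.03,-0.03],[1.39,-0.03,-0.03],[1.39,-0.03,-0.03],[1.39,-0.03,-0.03]], "delta_rot": [[0,0,0],[0,0,0],[0,0,0],[0,0,0],[0,0,0],[0,0,0],[0,0,0],[0,0,0],[0,0,0],[0,0,0]], "fingers": [65,65,65,65,65,40,20,20,20,20]}}

```text
t: 33.95
ee_pos: [473.7, -213.3, 11.6]
orientation: [-1.25, 1.182, 1.248]
force: [-1.4, 2.2, 7.6]
gripper_width: 0.435
```

```bash
python3 go.py 519.6 -81 70 3.196
```

```text
t 33.95 p [ 473.7 -213.3   11.6] psi -3.087 F [-1.4  2.2  7.6] w 0.435 j [-0.58  0.42 -0.46  0.69  0.   -0.63]
(519.6, -81.0, 70.0) lin [-1.46  -1.329  3.238] rot [ 0.    -0.001  0.002] dist 152
```

{"method": "jog_arm", "body": {"linear": [[0,0,0],[-0.3,0,0],[-0.9,0,0],[-1.4,-0.1,0.2],[-1.46,-0.4,0.9],[-1.46,-0.75,1.8],[-1.46,-1.1,2.6],[-1.46,-1.3,3.15],[-1.46,-1.33,3.26],[-1.46,-1.33,3.26]], "delta_rot": [[0,0,0],[0,0,0],[0,0,0],[0,0,0],[0,0,0],[0,0,0],[0,0,0],[0,0,0],[0,0,0],[0,0,0]], "fingers": [20,20,20,20,20,20,20,20,20,20]}}

```text
t: 34.78
ee_pos: [519.6, -78.8, 69.5]
orientation: [-1.251, 1.181, 1.25]
force: [0.1, -0.2, 0.1]
gripper_width: 0.432
```

```bash
python3 go.py 519.6 -80.5 9 3.196
```

```text
t 34.78 p [519.6 -78.8  69.5] psi -3.085 F [ 0.1 -0.2  0.1] w 0.432 j [-0.31  0.37 -0.36  0.84  0.   -0.36]
(519.6, -80.5, 9.0) lin [ 1.511  0.002 -0.042] rot [ 0.002 -0.     0.001] dist 60
```

{"method": "jog_arm", "body": {"linear": [[0.3,0,-0.03],[0.8,0,-0.03],[1.3,0,-0.03],[1.46,0,-0.03],[1.51,0,-0.03],[1.53,0,-0.03],[1.53,0,-0.03],[1.53,0,-0.03]], "delta_rot": [[0,0,0],[0,0,0],[0,0,0],[0,0,0],[0,0,0],[0,0,0],[0,0,0],[0,0,0]], "fingers": [20,20,20,20,20,20,20,20]}}

```text
t: 35.45
ee_pos: [519.2, -82.2, 8.5]
orientation: [-1.249, 1.183, 1.248]
force: [-3.2, -1.3, 7.8]
gripper_width: 0.436
```

{"method": "jog_arm", "body": {"linear": [[0,0,0],[0,0,0],[0,0,0],[0,0,0],[0,0,0],[0,0,0],[-0.4,0,0],[-1.2,0,0],[-2.0,0,0],[-2.5,0,0]], "delta_rot": [[0,0,0],[0,0,0],[0,0,0],[0,0,0],[0,0,0],[0,0,0],[0,0,0],[0,0,0],[0,0,0],[0,0,0]], "fingers": [20,40,46,54,62,72,72,72,72,72]}}

```text
t: 36.28
ee_pos: [519.7, -81.4, 110.3]
orientation: [-1.25, 1.182, 1.247]
force: [0.1, -0.7, 0.0]
gripper_width: 0.841
```

```bash
python3 go.py 472.8 -380 115 3.196
```

```text
t 36.28 p [519.7 -81.4 110.3] psi -3.087 F [ 0.1 -0.7  0. ] w 0.841 j [-0.31  0.33 -0.29  0.95  0.   -0.36]
(472.8, -380.0, 115.0) lin [-0.114  1.575 -7.389] rot [-0.    -0.001  0.002] dist 302
```

Now the jar.

{"method": "jog_arm", "body": {"linear": [[-0.1,0.1,-0.5],[-0.1,0.3,-1.3],[-0.1,0.45,-2.2],[-0.1,0.7,-3.2],[-0.1,0.9,-4.2],[-0.1,1.1,-5.2],[-0.1,1.3,-6.2],[-0.1,1.48,-7.0],[-0.1,1.55,-7.35],[-0.1,1.56,-7.38]], "delta_rot": [[0,0,0],[0,0,0],[0,0,0],[0,0,0],[0,0,0],[0,0,0],[0,0,0],[0,0,0],[0,0,0],[0,0,0]], "fingers": [80,80,80,80,80,80,80,80,80,80]}}

```text
t: 37.12
ee_pos: [472.2, -382.2, 111.2]
orientation: [-1.247, 1.185, 1.247]
force: [-1.3, 0.3, -1.3]
gripper_width: 0.938
```

```bash
python3 - <<'E'
from h import *
c=snap('scene')['image']
cv2.imwrite('pics/j1.png',cv2.resize(c[80:230,200:360,::-1],None,fx=3.5,fy=3.5))
E
python3 go.py 472.8 -380 24 3.196
```

```text
t 37.17 p [ 472.4 -380.4  111.3] psi -3.089 F [ 0.6  0.8 -0.7] w 0.940 j [-0.81  0.46 -0.08  1.04  0.   -0.86]
(472.8, -380.0, 24.0) lin [ 2.182 -0.011  0.01 ] rot [-0.002  0.    -0.   ] dist 87
```

View pics/j1.png

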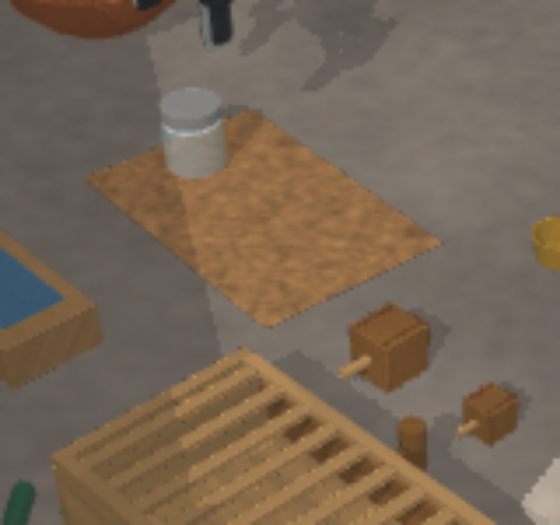

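{"method": "jog_arm", "body": {"linear": [[0.4,0,0.01],[1.0,0,0.01],[1.6,0,0.01],[2.05,0,0.01],[2.17,0,0.01],[2.17,0,0.01],[2.17,0,0.01]], "delta_rot": [[0,0,0],[0,0,0],[0,0,0],[0,0,0],[0,0,0],[0,0,0],[0,0,0]], "fingers": [80,80,80,80,80,80,80]}}

```text
t: 37.75
ee_pos: [473.3, -378.4, 25.7]
orientation: [-1.25, 1.183, 1.249]
force: [0.7, -0.4, 0.3]
gripper_width: 0.934
```

{"method": "jog_arm", "body": {"linear": [[0,0,0],[0,0,0],[0,0,0],[0,0,0],[0,0,0],[0,0,0],[0,0,0]], "delta_rot": [[0,0,0],[0,0,0],[0,0,0],[0,0,0],[0,0,0],[0,0,0],[0,0,0]], "fingers": [60,40,30,30,30,30,30]}}

```text
t: 38.33
ee_pos: [473.3, -379.4, 26.2]
orientation: [-1.251, 1.183, 1.247]
force: [-0.6, 2.1, 9.6]
gripper_width: 0.549
```

```bash
python3 go.py 500.7 102.2 125 3.196
```

```text
t 38.33 p [ 473.3 -379.4   26.2] psi -3.087 F [-0.6  2.1  9.6] w 0.549 j [-0.81  0.53 -0.21  0.83  0.   -0.86]
(500.7, 102.2, 125.0) lin [-2.483 -1.341 11.982] rot [-0.    -0.001  0.001] dist 492
```

{"method": "jog_arm", "body": {"linear": [[0,0,0],[-0.4,0,0],[-1.1,0,0],[-1.9,0,0],[-2.4,0,0.2],[-2.5,-0.1,0.8],[-2.5,-0.2,1.6],[-2.5,-0.3,2.5],[-2.5,-0.4,3.5],[-2.5,-0.5,4.5]], "delta_rot": [[0,0,0],[0,0,0],[0,0,0],[0,0,0],[0,0,0],[0,0,0],[0,0,0],[0,0,0],[0,0,0],[0,0,0]], "fingers": [30,30,30,30,30,30,30,30,30,30]}}

```text
t: 39.17
ee_pos: [482.8, -196.9, 125.3]
orientation: [-1.249, 1.183, 1.248]
force: [1.1, 0.6, -0.8]
gripper_width: 0.547
```

{"method": "jog_arm", "body": {"linear": [[0,-0.1,1.0],[0,-0.2,2.0],[0,-0.35,3.0],[0,-0.45,4.0],[0,-0.55,5.0],[0,-0.68,6.0],[0,-0.78,6.9],[0,-0.84,7.35],[0,-0.85,7.45],[0,-0.85,7.47]], "delta_rot": [[0,0,0],[0,0,0],[0,0,0],[0,0,0],[0,0,0],[0,0,0],[0,0,0],[0,0,0],[0,0,0],[0,0,0]], "fingers": [30,30,30,30,30,30,30,30,30,30]}}

```text
t: 40.0
ee_pos: [500.8, 102.9, 125.1]
orientation: [-1.251, 1.182, 1.25]
force: [0.5, -1.1, -1.8]
gripper_width: 0.546
```

```bash
python3 go.py 501 102 23 3.196
```

```text
t 40.00 p [500.8 102.9 125.1] psi -3.085 F [ 0.5 -1.1 -1.8] w 0.546 j [ 0.04  0.3  -0.3   0.97 -0.   -0.01]
(501.0, 102.0, 23.0) lin [ 2.553 -0.003 -0.023] rot [ 0.002 -0.     0.   ] dist 102
```

{"method": "jog_arm", "body": {"linear": [[0.4,0,-0.01],[1.1,0,-0.01],[1.8,0,-0.01],[2.3,0,-0.01],[2.45,0,-0.01],[2.51,0,-0.01],[2.54,0,-0.01],[2.54,0,-0.01]], "delta_rot": [[0,0,0],[0,0,0],[0,0,0],[0,0,0],[0,0,0],[0,0,0],[0,0,0],[0,0,0]], "fingers": [30,30,30,30,30,30,30,30]}}

```text
t: 40.67
ee_pos: [501.6, 101.2, 24.2]
orientation: [-1.249, 1.182, 1.247]
force: [-0.6, -0.1, -1.2]
gripper_width: 0.55
```

```bash
python3 go.py 501 102 23 3.196
```

```text
t 40.67 p [501.6 101.2  24.2] psi -3.088 F [-0.6 -0.1 -1.2] w 0.550 j [ 0.04  0.4  -0.46  0.71 -0.   -0.01]
(501.0, 102.0, 23.0) lin [0.031 0.013 0.021] rot [-0.001 -0.     0.001] dist 2
```

{"method": "jog_arm", "body": {"linear": [[0.03,0,0],[0.03,0,0],[0.03,0,0],[0.03,0,0],[0.03,0,0],[0.03,0,0],[0.03,0,0],[0.03,0,0]], "delta_rot": [[0,0,0],[0,0,0],[0,0,0],[0,0,0],[0,0,0],[0,0,0],[0,0,0],[0,0,0]], "fingers": [30,30,46,52,60,70,80,80]}}

```text
t: 41.33
ee_pos: [500.8, 101.6, 22.1]
orientation: [-1.249, 1.183, 1.249]
force: [-0.3, 0.2, -0.2]
gripper_width: 0.933
```

{"method": "jog_arm", "body": {"linear": [[-0.3,0,0],[-0.9,0,0],[-1.6,0,0],[-2.4,0,0],[-3.1,0.2,-0.3],[-3.4,0.6,-1.0],[-3.4,1.2,-2.0],[-3.4,1.8,-2.9],[-3.4,2.4,-3.8],[-3.4,3.0,-4.6]], "delta_rot": [[0,0,0],[0,0,0],[0,0,0],[0,0,0],[0,0,0],[0,0,0],[0,0,0],[0,0,0],[0,0,0],[0,0,0]], "fingers": [80,80,80,80,80,80,80,80,80,80]}}

```text
t: 42.17
ee_pos: [393.4, -84.4, 158.2]
orientation: [-1.25, 1.183, 1.249]
force: [0.0, -1.1, 0.6]
gripper_width: 0.936
```

```bash
python3 go.py; python3 - <<'E'
from h import *
c=snap('scene','f.png')
c=snap('top','ft.png')
E
```

```text
t 42.17 p [393.4 -84.4 158.2] psi -3.087 F [ 0.  -1.1  0.6] w 0.936 j [-0.41  0.09 -0.47  1.   -0.   -0.47]
```

View pics/f.png

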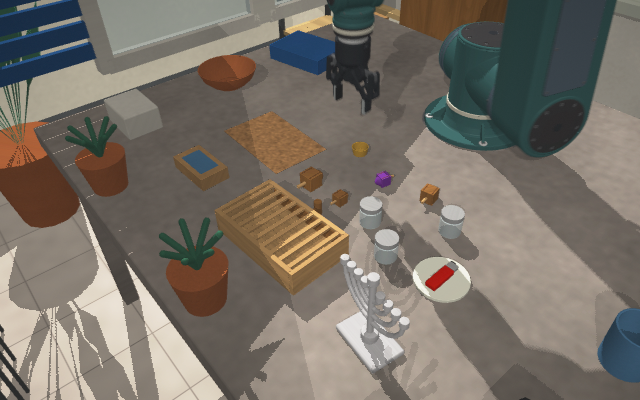

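View pics/ft.png

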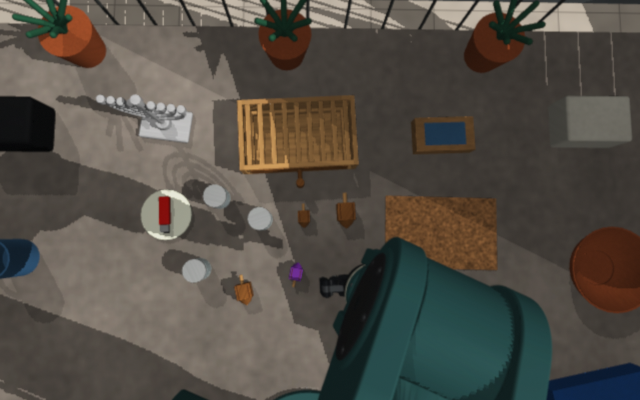

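```bash
python3 - <<'E'
from h import *
np.set_printoptions(precision=1,suppress=True)
s=snap('top')
for f in ('top0.png','ft.png'):
    im=cv2.imread('pics/'+f)[...,::-1];hsv=cv2.cvtColor(np.ascontiguousarray(im),cv2.COLOR_RGB2HSV);g=im.astype(int)
    br=(hsv[...,0]<14)&(hsv[...,1]>110); gr=(hsv[...,1]<20)&(g.mean(2)>105); rd=(g[...,0]>90)&(g[...,1]<50)&(g[...,2]<50)
    for nm,m,b,z in [('small',br,(290,195,318,232),20),('big',br,(328,195,362,235),28),('jar',gr,(243,203,275,236),55),('knob',br,(292,174,310,188),50),('red',rd,(135,185,195,245),20)]:
        q=np.zeros(m.shape,np.uint8);q[b[1]:b[3],b[0]:b[2]]=m[b[1]:b[3],b[0]:b[2]]
        n,l,st,c=cv2.connectedComponentsWithStats(q)
        if n>1:
            i=1+np.argmax(st[1:,4]);print(f,nm,st[i],onz(s,*c[i],z)[:2])
a=cv2.imread('pics/ft.png')[170:250,130:370];b=cv2.imread('pics/top0.png')[170:250,130:370]
cv2.imwrite('pics/cmp.png',cv2.resize(np.vstack([b,a]),None,fx=3.3,fy=3.3))
E
```

```text
top0.png small [297 210  12  18 146] [506.3  10.1]
top0.png big [334 202  20  25 247] [515.9 -79.3]
top0.png jar [246 207  26  24 469] [500.6 102.1]
top0.png knob [296 174   8  14  46] [580.6  16.4]
ft.png small [298 210  12  17 130] [507.2   7.5]
ft.png big [336 202  20  26 282] [514.6 -83.3]
ft.png jar [247 207  26  23 463] [501.9  99.4]
ft.png knob [296 174   8  14  51] [580.5  17.2]
ft.png red [159 197  10  28 276] [519.7 310. ]
```

View pics/cmp.png

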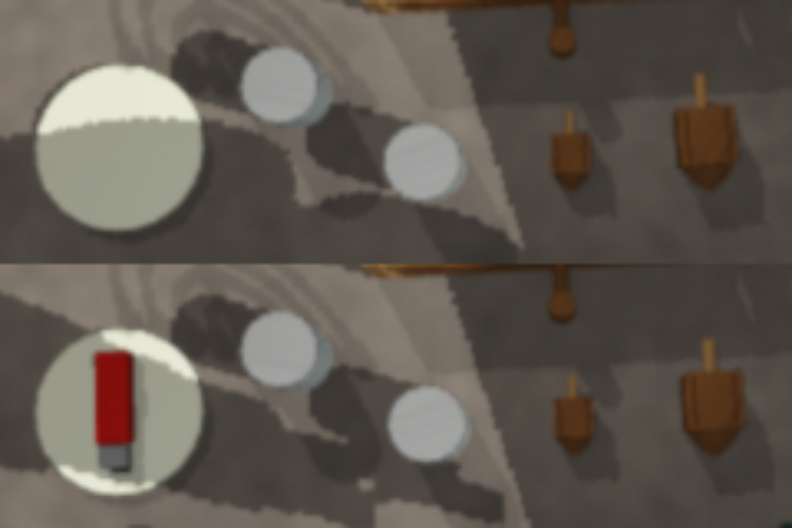

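```bash
python3 -c "
from h import *
print(status.get_state()['qvel'].round(3)); print(workorder.job_done())"
```

```text
[0.082 0.022 0.026 0.001 0.011 0.041]
the job is handed in; nothing more can be done
None
```

I moved the jar and both dreidels to the cork mat and pulled the tray out about 127 mm. The lighter went flat onto the coaster and I pushed the tray back in. I then put the jar and both dreidels back at their starting places and handed the job in at about 42 s of the 136 s limit. The hand-in reported no verdict.

- **Returned items:** comparing top views before and after, the jar came back about 3 mm from its start, the small dreidel about 3 mm and the big dreidel about 4 mm (limit 15 mm). The jar stands upright.
- **Lighter:** it lies flat, about 3 mm from the coaster's centre (limit 20 mm).
- **Tray:** it met the stop with about 20 N of push. In the last top view the knob is within 1 mm of where it began.
- **Menorah:** it looks unmoved in both views; I compared it by eye only.
- **What didn't go cleanly:**
  - While gripping the knob there was a sideways force of up to 28 N at the wrist, well below the 120 N limit.
  - The arm was still settling slightly when I handed in, with joint speeds up to 0.08 rad/s. The gripper was then clear of everything.

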